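# Fetch the large dummy egg from behind the bulb and counter for the lamp check

## Task

Set the candling lamp up for its light-leak check with the large dummy egg, which stands at the back of the accessory rack, hemmed in by the spare amber bulb and the tally counter: first stand those two upright in the grey tray to clear the way. Take the small dummy egg off the lamp and stand it in its own white egg stand on the bench, and stand the large egg upright in the lamp's cup. Then put the bulb back, cap up, in its round wooden dish on the rack and the counter back squarely on its black pad, and tip none of these four over on the way.

Things in the scene. Friction and masses are not known exactly. Their poses are not given: they have to be found in the camera images.
- large_egg_mid (a point): Large dummy egg, speckled brown ceramic, 50 mm across, 69 mm tall, pointed end down in the rack's white egg ring. Point: its centre, half-way up (widest 3 mm above); z up through the egg. The ring's rim is 18 mm below it, 46 mm across outside. The back plate is 5 mm behind; bulb and counter crowd both sides; once they are gone grip it from above along the rack's y. 95 g, weighted low.
- small_egg_mid (a point): Small dummy egg, the same speckled brown ceramic, 40 mm across, 54 mm tall, pointed end down in the lamp's cup at the start. Point: its centre, half-way up; z up through the egg. Seated in the lamp's cup or its own stand, the cup's rim (40 mm across outside) is 12 mm below this point: keep finger tips above it. 55 g, weighted low.
- bulb_mid (a point): Spare bulb, squat amber glass, 82 mm tall, standing cap up on its flat face (40 mm across) in its dish on the rack. Glass 60 mm across at its widest, 18 mm above the face; from 46 to 78 mm a straight steel bayonet cap 26 mm across. Point: the centre, 41 mm above the face; z to the cap. Grip the cap from above, 27 mm above this point. 60 g.
- counter_mid (a point): Tally counter, dented aluminium drum lying along y on a dark 46 x 50 mm foot, four white number wheels in front (-x), steel lever on top; 52 mm tall. Housing 44 mm along x, 44 mm along y, plus a knob standing out 8 mm at +y. Point: its centre, 24 mm above the underside. Grip it from above, front and back (along its x), at this height. 140 g.
- lamp_cup (a point): Candling lamp, fixed, left or right on the bench: black steel drum 100 mm across on a 128 mm base, bayonet lampholder behind (+x), a small black conical egg cup on top. Point: centre of the cup's rim, 116 mm above the bench; mouth 34 mm across inside. Seated, the small egg's centre is 12 mm, the large egg's 24 mm above this point.
- small_stand: The small egg's own stand, empty at the start: a white plastic egg cup on a 54 mm round foot, fixed on the bench in front of the rack. Origin: centre of its underside. The rim is 35 mm above, the mouth 34 mm across inside. With the small egg seated, the egg's centre is 47 mm above this origin.
- rack: Accessory rack, fixed: grey-painted steel board 120 mm deep (x), 250 mm wide (y), 12 mm thick, with an upright back plate 48 mm tall along its far edge (its front face at x = 52 mm). Origin: centre of the underside, z up. The large egg's white ring is at x = 22, y = 0 mm; the bulb's dish and the counter's pad at x = 0, y = +58 and -58 mm, either way round.
- bulb_rest: The bulb's place: a shallow round turned-wood dish, 72 mm across, on the rack under the bulb, fixed. Origin: centre of its underside. Floor 4 mm and rim 9 mm above this; 66 mm across inside. With the bulb standing in it, the bulb's centre is 45 mm above this origin.
- counter_pad: The counter's place: a flat black rubber pad, 58 mm (x) by 66 mm (y), 4 mm thick, on the rack under the counter, fixed. Origin: centre of its underside. With the counter standing on it, the counter's centre is 28 mm above this origin and its x axis lies along the pad's x.
- tray: Side tray, fixed, on the other side of the bench from the lamp: empty shallow grey plastic tray, 200 mm long (x), 120 mm wide (y), 18 mm high, walls and floor 4 mm thick. Origin: centre of its underside. Bulb and counter fit side by side, one at each end (50 mm either way from the middle along x).

How it is judged (in metres and radians):
On the way, in this order (a step that is already met when the one before it is completed fails the run):
1. the bulb and the counter both stand upright in the grey tray, let go (x of bulb_mid in the frame of tray between -0.09 and 0.09 m and y of bulb_mid in the frame of tray between -0.05 and 0.05 m and z of bulb_mid in the frame of tray between 0.038 and 0.055 m and angle between each of bulb_mid, counter_mid's own z axis and vertical below 0.2 rad and contact force between each of bulb, counter and the fingers below 0.2 N and x of counter_mid in the frame of tray between -0.09 and 0.09 m and y of counter_mid in the frame of tray between -0.05 and 0.05 m and z of counter_mid in the frame of tray between 0.021 and 0.038 m), for 0.2 s.
2. the large egg stands in the lamp's cup, let go, while the bulb and the counter are still in the tray (all of step 1 and horizontal distance between large_egg_mid and lamp_cup below 0.012 m and z of large_egg_mid in the frame of lamp_cup between 0.014 and 0.033 m and angle between large_egg_mid's own z axis and vertical below 0.45 rad and contact force between large_egg and the fingers below 0.2 N), for 0.2 s.
At the end, for the whole second after the job is handed in: Large egg in the lamp's cup, small egg in its own stand (centres within 12 mm of the cup's axis, leaning under 26 degrees); bulb cap up in its dish, counter upright on its pad (within 12 mm of the middle, counter within 17 degrees of square); all let go and at rest (horizontal distance between large_egg_mid and lamp_cup below 0.012 m and z of large_egg_mid in the frame of lamp_cup between 0.014 and 0.033 m and angle between each of large_egg_mid, small_egg_mid's own z axis and vertical below 0.45 rad and horizontal distance between small_egg_mid and small_stand below 0.012 m and z of small_egg_mid in the frame of small_stand between 0.038 and 0.057 m and horizontal distance between bulb_mid and bulb_rest below 0.012 m and z of bulb_mid in the frame of bulb_rest between 0.04 and 0.052 m and angle between bulb_mid's own z axis and vertical below 0.15 rad and horizontal distance between counter_mid and counter_pad below 0.012 m and z of counter_mid in the frame of counter_pad between 0.024 and 0.034 m and angle between counter_mid's own z axis and vertical below 0.12 rad and angle between the x axis of counter_mid and the x axis of counter_pad, either way round below 0.3 rad and linear speed of each of large_egg, small_egg, bulb, counter below 0.03 m/s); the robot touches nothing.
It fails at once if the bulb or the counter is tipped over (leans more than 57 degrees) (angle between any of bulb_mid, counter_mid's own z axis and vertical above 1 rad).
It fails at once if a dummy egg is tipped over (leans more than 69 degrees) (angle between any of large_egg_mid, small_egg_mid's own z axis and vertical above 1.2 rad).
It also fails if it takes over 128 s, if anything falls off the work surface, if the arm or the gripper's body presses on something with over 40 N, if the wrist force passes 120 N, or if a joint passes its speed limit or range.

## Robot

A 6-joint arm with a two-finger parallel gripper is mounted at the origin on the work surface. World frame = base frame: x ahead of the robot, y to its left, z up, the work surface at z = 0. Lengths are in mm, angles in rad, forces in N, time in s.
With the tool pointing down it reaches from about 300 to 750 mm from the base axis. Payload 8.5 kg.
Tool frame: the origin (TCP) lies where the fingers leave the gripper's body, on its centre line; the fingertips stand robot.tip_extent ahead of it and the grasp point (between the pads) lies 54 mm ahead of it (robot.tip_extent is the distance from the TCP to the fingertips, in mm); z points along the fingers, x is the direction in which the jaws open and shut, and the axes are right-handed (so a half turn about z gives the same grasp; the last joint's range is limited). The gripper opens to 85 mm and grips with 20 to 120 N. Pads are 22 mm wide; open, the fingers measure 114 mm over their backs; the gripper's body (76 mm by 85 mm) begins 54 mm behind the grasp point. The pads swing forward as they close: fully open they stand 13 mm farther back than shut.
Start: joints at [-1.441, 0.381, 1.297, -0, 1.464, -0.215], TCP at [185.898, -517.613, 303.922] pointing down, gripper open.
Joint ranges: [-3.11, 3.11], [-0.89, 2.33], [0.22, 2.48], [-1.42, 4.56], [0.17, 2.85], [-2.88, 2.88]. Speed limits (rad/s): [2.39, 2.39, 3.14, 3.14, 3.14, 3.14].

## Interface

Orientations are given as a unit quaternion [w, x, y, z].
In Python, from cell import status, capture, order, boxes_of, masks_of, robot gives the robot as it stands.
- The arm moves only by the shell command python3 -m handwheel 'ROWS' [FORCE]. ROWS is JSON, a list of rows, each a list of 7 numbers: the gripper's target within -1 to 1 (shut at 1, half-way at 0, fully open at -1), then the shift along the tool's x, y, z in mm, then the turn, a rotation vector about the tool's x, y, z in degrees. In form: [[hand, x, y, z, rx, ry, rz], ...]. A call has exactly 8 rows; each row shifts and turns the pose as measured when the row begins, along the tool's axes as they then stand; what a row does not reach is not made up. A row lasts 1/12 s, in which the tool goes at most 41.7 mm and 7.16 degrees, less where a joint would pass 70% of its speed; a pose out of reach is approached as far as the arm can. A call with a gripper value outside its range is refused whole. The fingers move at their own pace and stop on an object; FORCE is the grip in N (left out, the last holds). Time passes only in rows, so rows that do not move let the fingers close, or fill a call up. It gives the time, the measured TCP pose, the force and the opening at its end, in the units of the state.
- status.get_obs(): the state, without advancing time (a new reading comes with each control period).
- capture(name): name is "scene" or "top" or "wrist"; returns a dict with "img" (384x512x3 uint8, red, green, blue), "fx", "fy", "cx", "cy" (pixels), "xyz" and "orientation" of the camera in the world. Camera axes: x right, y up, looking along -z (the intrinsics and any distortion apply to the point x, -y, -z); pixel columns grow to the right and rows downward; lengths in mm; the calibration is good to about 2 mm. The wrist camera is an equidistant fisheye: a pixel r from the principal point sees the ray r / f radians off the axis. A picture is of the moment at which its call begins. There is no depth.
- order.sign_off(): hands the job in, once; it reports no verdict.
Trained networks look in a picture, given as the dict that the camera call returned (one of the last four; its "shot" number tells which), for a name from the list of things; names that differ only in an ending like _2 or _b are one class to them, and where a whole thing is asked for, a point or a joint stands for the part that bears it (a point fixed in the world has none). Each returns a list of dicts, best first, with "score" (0 to 1); they miss things now and then, are a little off and sometimes report something else, mostly with a low value. They report only what shows in the picture. A call takes as long as a camera call.
- boxes_of(thing, picture): "position" ([x, y, z] in mm, in world coordinates, good to about 4 mm: the middle of the surface that is visible of it).
- masks_of(thing, picture): "mask" (384x512 bool, what is visible of it).
The state is a dict: "time": time; "qpos": joint angles; "joint_velocities": joint speeds; "tau": joint torques, N m; "tcp_pos": TCP position; "eef_rot": TCP orientation; "force": force on the tool from outside, world axes, zero at the start; "moment": the same for the moment, N m; "grip_width": opening from 0.0 (shut) to 1.0 (fully open).
Only numpy, scipy, OpenCV 4.12 (cv2) and the standard library are available. Lean on these libraries where they do the work, as an engineer would, in place of code of your own. Each camera call takes 0.05 s, during which the arm holds its last target. There are 200 camera calls.

## Working session

There is one attempt and no reset: what is moved stays moved. The work goes in short steps, Python scripts to look and compute and a shell command to move; the robot and the scene stay as the last step left them, time stands still between calls to the robot, and variables do not carry over. Pictures are saved under pics/ and viewed, about 12 in all and at most 16, crops included, and the job is handed in when it is done.

```bash
mkdir -p pics; ls
cat > h.py <<'E'
import numpy as np,cv2
from cell import status,capture,order,boxes_of,masks_of,robot
from scipy.spatial.transform import Rotation as R
def q(o): return R.from_quat([o[1],o[2],o[3],o[0]])
def save(p,n,crop=None,s=1):
    im=p["img"][:,:,::-1]
    if crop: im=im[crop[1]:crop[3],crop[0]:crop[2]]
    cv2.imwrite("pics/"+n,cv2.resize(im,None,fx=s,fy=s,interpolation=cv2.INTER_CUBIC))
def ray(p,u,v):
    if p.get("fish"):
        a=np.array([(u-p["cx"])/p["fx"],(v-p["cy"])/p["fy"]]);r=np.linalg.norm(a)
        d=np.array([*(a/max(r,1e-9)*np.sin(r)),np.cos(r)])
    else: d=np.array([(u-p["cx"])/p["fx"],(v-p["cy"])/p["fy"],1.])
    return q(p["orientation"]).apply(d*[1,-1,-1])
def onz(p,u,v,z):
    d=ray(p,u,v);c=np.array(p["xyz"]);return c+d*(z-c[2])/d[2]
def proj(p,X):
    d=q(p["orientation"]).inv().apply(np.array(X)-p["xyz"])*[1,-1,-1]
    if p.get("fish"):
        n=np.linalg.norm(d[:2]);t=np.arctan2(n,d[2]);d=np.array([d[0]/n*t,d[1]/n*t,1])
    else: d=d/d[2]
    return p["fx"]*d[0]+p["cx"],p["fy"]*d[1]+p["cy"]
def cap(n):
    p=capture(n)
    if n=="wrist":p["fish"]=1
    return p
def st():
    o=status.get_obs();r=q(o["eef_rot"]).as_matrix()
    print("t",round(o["time"],2),"tcp",np.round(o["tcp_pos"],1),"x",np.round(r[:,0],3),"z",np.round(r[:,2],3),"f",np.round(o["force"],1),"w",round(o["grip_width"],3),"q6",round(o["qpos"][5],2))
    return np.array(o["tcp_pos"]),r
def go(grasp,deg,off=54):
    """rows shift: tool pointing down; deg = world yaw of tool x; returns tool-frame shift and rz"""
    p,r=st();t=np.array(grasp)+[0,0,off]
    yaw=np.degrees(np.arctan2(r[1,0],r[0,0]))
    d=(deg-yaw+90)%180-90
    print("to",t,"tool shift",np.round(r.T@(t-p),1),"rz(tool)",round(-d,1),"yaw",round(yaw,1),"tilt",np.round(r[:,2],3))
E
python3 - <<'E'
from h import *
st();print(robot.tip_extent)
for n in("scene","top"):
    p=cap(n);save(p,n+"0.png",s=1.5);print(n,p["xyz"],p["fx"],p["cx"],p["cy"],[k for k in p])
    for t in "large_egg_mid small_egg_mid bulb_mid counter_mid lamp_cup small_stand rack bulb_rest counter_pad tray".split():
        for b in boxes_of(t,p)[:2]: print(t,np.round(b["position"]),round(b["score"],2))
E
```

```text
pics
t 0.0 tcp [ 185.9 -517.4  303.3] x [ 0.338 -0.941 -0.001] z [-0.     0.001 -1.   ] f [-0.5  0.5 -0.6] w 0.998 q6 -0.22
72.6
scene [934.40421195  -9.97082857 773.38898241] 350.6403706845849 251.78255757520932 194.24152912558498 ['img', 'fx', 'fy', 'cx', 'cy', 'xyz', 'orientation', 'shot']
large_egg_mid [661.  -5.  71.] 0.83
small_egg_mid [467. 277. 144.] 0.7
bulb_mid [630. -57.  58.] 0.97
counter_mid [648.  56.  53.] 0.62
lamp_cup [486. 267.  71.] 0.89
small_stand [470.  42.  15.] 0.84
rack [650.   3.  11.] 0.58
bulb_rest [644. -56.  15.] 0.67
counter_pad [659.  -7.  72.] 0.3
tray [ 462. -305.    6.] 0.97
top [416.87547739   4.87065123 938.63428987] 387.57568814842006 259.9064140072147 192.24657140396124 ['img', 'fx', 'fy', 'cx', 'cy', 'xyz', 'orientation', 'shot']
large_egg_mid [647.  -6.  76.] 0.71
large_egg_mid [626.  56.  65.] 0.46
small_egg_mid [451. 282. 151.] 0.84
bulb_mid [610. -58.  58.] 0.55
counter_mid [625.  56.  63.] 0.8
lamp_cup [455. 266.  86.] 0.9
small_stand [460.  45.  15.] 0.95
small_stand [625.   0.  13.] 0.17
rack [624.   4.  16.] 0.74
bulb_rest [606. -53.  18.] 0.53
counter_pad [605. -48.  16.] 0.35
tray [ 458. -302.    5.] 0.96
```

View pics/top0.png

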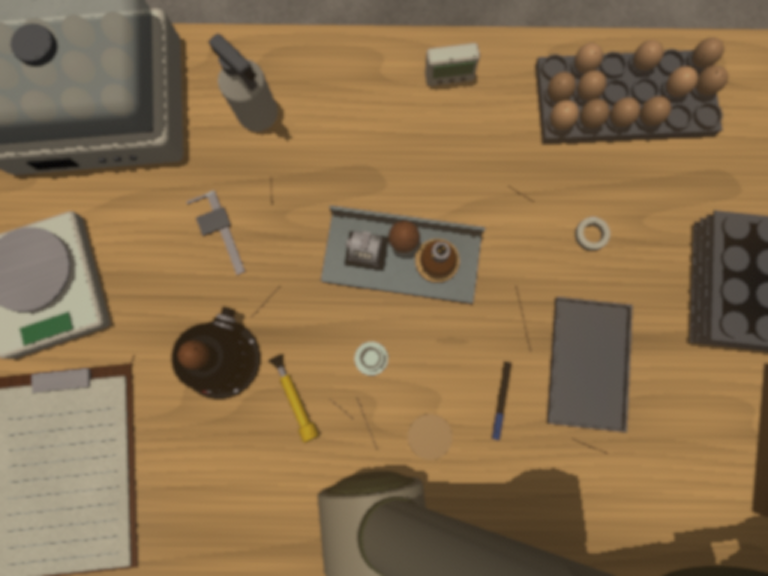

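View pics/scene0.png

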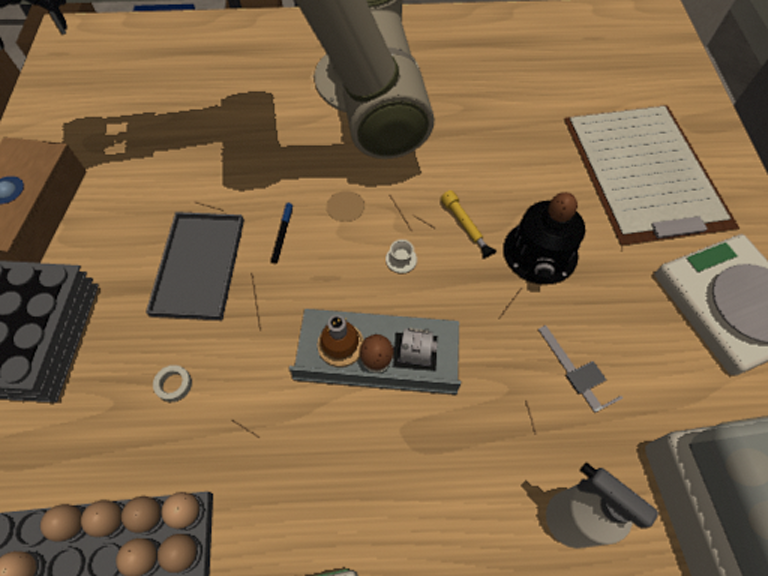

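Top view: the lamp is on the left at (215,358) with the small egg on it. The tray is on the right at (590,365). On the rack, yawed about -8°, are the counter (365,247), large egg (404,237) and bulb (438,260); the stand is at (371,358).

Run:
```python
from h import *
p=cap("top");s=cap("scene")
f=lambda u,v,z:np.round(onz(p,u/1.5,v/1.5,z)[:2],1)
a,b=f(322,280,12),f(473,302,12);d=a-b;L=np.linalg.norm(d);y=d/L;x=np.array([y[1],-y[0]])
c=(a+b)/2+60*x;print("rack",a,b,L,"yaw",np.degrees(np.arctan2(x[1],x[0])),"origin",c)
for n,X in dict(ring=(22,0),bulb=(0,-58),cnt=(0,58)).items(): print(n,c+X[0]*x+X[1]*y)
print("bulb cap top",f(441,249,94),"egg",f(404,237,60))
for n,im in(("top",p),("scene",s)):
  for t,z in(("tray",16),("small_stand",20),("small_egg_mid",128),("bulb_mid",40),("counter_mid",45),("large_egg_mid",70)):
    m=masks_of(t,im)
    if not m: print(n,t,"none");continue
    m=m[0]["mask"].astype(np.uint8);k=cv2.findContours(m,0,2)[0];k=max(k,key=cv2.contourArea)
    r=cv2.minAreaRect(k);w=[onz(im,*u,z)[:2].round() for u in cv2.boxPoints(r)]
    print(n,t,"ctr",onz(im,*r[0],z)[:2].round(1),"px",np.round(r[0]),[list(i) for i in w] if t=="tray" else "")
```

```text
rack [583.3 126.1] [ 551.1 -118.2] 246.41292579732908 yaw -7.508597584564298 origin [626.68551584  -3.89049779]
ring [648.49687164  -6.76534698]
bulb [619.10636797 -61.3931631 ]
cnt [634.2646637   53.61216752]
bulb cap top [618.2 -60.3] egg [644.5  -5.4]
top tray ctr [ 455.4 -299.9] px [393. 243.] [[np.float64(358.0), np.float64(-224.0)], [np.float64(564.0), np.float64(-245.0)], [np.float64(556.0), np.float64(-378.0)], [np.float64(351.0), np.float64(-353.0)]]
top small_stand ctr [457.7  45.4] px [246. 239.] 
top small_egg_mid ctr [455.  288.2] px [128. 236.] 
top bulb_mid ctr [615.1 -57.4] px [291. 172.] 
top counter_mid ctr [630.2  60.4] px [241. 165.] 
top large_egg_mid ctr [642.6  -3.5] px [269. 158.] 
scene tray ctr [ 466.6 -301.5] px [130. 177.] [[np.float64(555.0), np.float64(-370.0)], [np.float64(325.0), np.float64(-359.0)], [np.float64(369.0), np.float64(-226.0)], [np.float64(590.0), np.float64(-251.0)]]
scene small_stand ctr [466.2  43.4] px [267. 171.] 
scene small_egg_mid ctr [455.  285.8] px [374. 138.] 
scene bulb_mid ctr [619.  -63.2] px [224. 225.] 
scene counter_mid ctr [639.1  57.4] px [278. 231.] 
scene large_egg_mid ctr [656.6  -4.4] px [251. 235.]
```

```bash
python3 -m handwheel '[[-1,0,0,0,0,0,-7],[-1,0,0,0,0,0,-7],[-1,0,0,0,0,0,-7],[-1,0,0,0,0,0,-7],[-1,0,0,0,0,0,-7],[-1,0,0,0,0,0,-7],[-1,0,0,0,0,0,-7],[-1,0,0,0,0,0,-7]]' 60
python3 -m handwheel '[[-1,0,0,0,0,0,-6.5],[-1,23,-32,4,0,0,0],[-1,23,-32,4,0,0,0],[-1,23,-32,4,0,0,0],[-1,23,-32,4,0,0,0],[-1,23,-32,4,0,0,0],[-1,23,-32,4,0,0,0],[-1,23,-32,4,0,0,0]]'
python3 -m handwheel '[[-1,23,-32,4,0,0,0],[-1,23,-32,4,0,0,0],[-1,23,-32,4,0,0,0],[-1,23,-32,4,0,0,0],[-1,23,-32,4,0,0,0],[-1,23,-32,4,0,0,0],[-1,23,-32,4,0,0,0],[-1,0,0,0,0,0,0]]'
python3 -c "
from h import *
go((618,-60.5,145),-7.5)"
```

```text
time: 2.47
tcp_pos: [185.9, -517.6, 303.9]
eef_rot: [-0.0, 0.994, -0.113, 0.0]
force: [0.2, -0.5, 0.2]
grip_width: 0.999
time: 3.13
tcp_pos: [370.8, -308.7, 274.2]
eef_rot: [0.002, 0.998, -0.055, 0.0]
force: [0.8, -1.3, 0.7]
grip_width: 1.0
time: 3.8
tcp_pos: [565.4, -86.3, 244.3]
eef_rot: [0.002, 0.999, -0.052, 0.002]
force: [-1.9, -0.3, -0.1]
grip_width: 0.998
t 3.8 tcp [565.4 -86.3 244.3] x [ 0.995 -0.104  0.004] z [ 0.003 -0.005 -1.   ] f [-1.9 -0.3 -0.1] w 0.998 q6 -0.25
to [618.  -60.5 199. ] tool shift [ 49.4 -31.4  45.4] rz(tool) 1.5 yaw -6.0 tilt [ 0.003 -0.005 -1.   ]
```

```bash
python3 -m handwheel '[[-1,25,-16,22,0,0,1.5],[-1,24,-15,23,0,0,0],[-1,0,0,0,0,0,0],[-1,0,0,0,0,0,0],[-1,0,0,0,0,0,0],[-1,0,0,0,0,0,0],[-1,0,0,0,0,0,0],[-1,0,0,0,0,0,0]]'
python3 - <<'E'
from h import *
st();p=cap("wrist");save(p,"w1.png",s=1.5);print(p["xyz"],p["fx"])
r=q(p["orientation"]).as_matrix();print(r.round(2))
for X in [(619,-61,98),(619,-61,16),(648,-7,62),(634,54,40)]: print(X,np.array(proj(p,X))*1.5)
for t in("bulb_mid","counter_mid","large_egg_mid","bulb_rest"):
    for b in boxes_of(t,p)[:1]: print(t,np.round(b["position"]),round(b["score"],2))
E
```

```text
time: 4.47
tcp_pos: [619.7, -59.7, 199.9]
eef_rot: [0.003, 0.998, -0.064, 0.003]
force: [0.1, 0.2, -0.5]
grip_width: 0.998
t 4.47 tcp [619.7 -59.7 199.9] x [ 0.992 -0.128  0.007] z [ 0.006 -0.007 -1.   ] f [ 0.1  0.2 -0.5] w 0.998 q6 -0.15
[630.06204517  21.22156498 268.03246883] 297.3186396354542
[[ 0.99  0.12  0.03]
 [-0.13  0.94  0.32]
 [ 0.01 -0.32  0.95]]
(619, -61, 98) [381.02286393 345.28892064]
(619, -61, 16) [381.16699413 284.66397707]
(648, -7, 62) [427.88292682 198.40533204]
(634, 54, 40) [381.08411083  78.72159478]
bulb_mid [623. -45.  57.] 0.71
counter_mid [632.  52.  65.] 0.94
large_egg_mid [650.   1.  79.] 0.82
bulb_rest [622. -39.  19.] 0.81
```

View pics/w1.png

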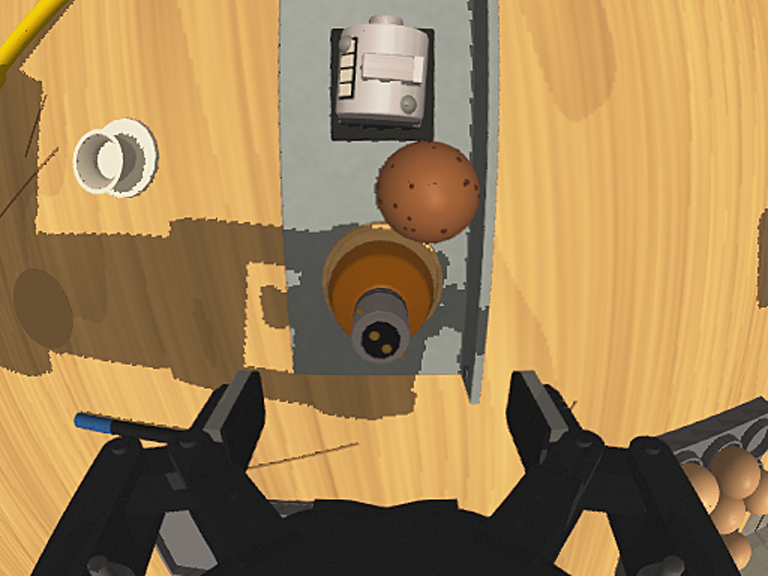

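The cap shows at (381,340), as predicted, so the TCP is centred on it. Descend and grip.

```bash
python3 -m handwheel '[[-1,-0.7,0,20,0,0,0],[-1,0,0,20,0,0,0],[-1,0,0,15,0,0,0],[-1,0,0,5,0,0,0],[1,0,0,0,0,0,0],[1,0,0,0,0,0,0],[1,0,0,0,0,0,0],[1,0,0,0,0,0,0]]' 40
python3 -m handwheel '[[1,0,0,0,0,0,0],[1,0,0,0,0,0,0],[1,0,0,0,0,0,0],[1,0,0,0,0,0,0],[1,0,0,-5,0,0,0],[1,0,0,-10,0,0,0],[1,0,0,-20,0,0,0],[1,0,0,-25,0,0,0]]' 40
python3 -c "
from h import *
print(54+45+4+1)
go((505,-303.5,94),-5)"
```

```text
time: 5.38
tcp_pos: [620.7, -60.1, 140.7]
eef_rot: [0.004, 0.998, -0.064, 0.006]
force: [0.2, 0.4, 0.9]
grip_width: 0.458
time: 6.05
tcp_pos: [618.9, -59.3, 201.4]
eef_rot: [0.003, 0.998, -0.064, 0.003]
force: [0.2, 0.0, 0.2]
grip_width: 0.287
104
t 6.05 tcp [618.9 -59.3 201.4] x [ 0.992 -0.128  0.006] z [ 0.005 -0.007 -1.   ] f [0.2 0.  0.2] w 0.287 q6 -0.15
to [ 505.  -303.5  148. ] tool shift [-81.9 256.5  54.4] rz(tool) -2.4 yaw -7.4 tilt [ 0.005 -0.007 -1.   ]
```

```bash
python3 -m handwheel '[[1,-6,18,0,0,0,0],[1,-10,32,0,0,0,0],[1,-12,38,0,0,0,0],[1,-12,38,0,0,0,0],[1,-12,38,0,0,0,0],[1,-12,38,0,0,0,0],[1,-10,32,10,0,0,0],[1,-7,22,10,0,0,0]]'
python3 -m handwheel '[[1,0,0,0,0,0,0],[1,0,0,0,0,0,0],[1,0,0,0,0,0,0],[1,0,0,0,0,0,0],[1,0,0,0,0,0,0],[1,0,0,0,0,0,0],[1,0,0,0,0,0,0],[1,0,0,0,0,0,0]]'
python3 - <<'E'
from h import *
go((505,-303.5,80),-7.5)
p=cap("wrist");save(p,"w2.png",s=1.5)
print([np.array(proj(p,(505,-303.5,z)))*1.5 for z in(0,4)])
E
```

```text
time: 6.72
tcp_pos: [506.6, -309.0, 198.5]
eef_rot: [0.008, 0.998, -0.059, 0.014]
force: [-0.3, -0.4, -0.5]
grip_width: 0.288
time: 7.38
tcp_pos: [506.4, -309.5, 201.5]
eef_rot: [0.008, 0.998, -0.059, 0.015]
force: [0.2, -1.4, -0.7]
grip_width: 0.292
t 7.38 tcp [ 506.4 -309.5  201.5] x [ 0.993 -0.118  0.031] z [ 0.029 -0.019 -0.999] f [ 0.2 -1.4 -0.7] w 0.292 q6 -0.63
to [ 505.  -303.5  134. ] tool shift [-4.2 -6.8 67.3] rz(tool) 0.7 yaw -6.8 tilt [ 0.029 -0.019 -0.999]
[array([371.03448975, 262.34919613]), array([371.04274094, 264.11766803])]
```

View pics/w2.png

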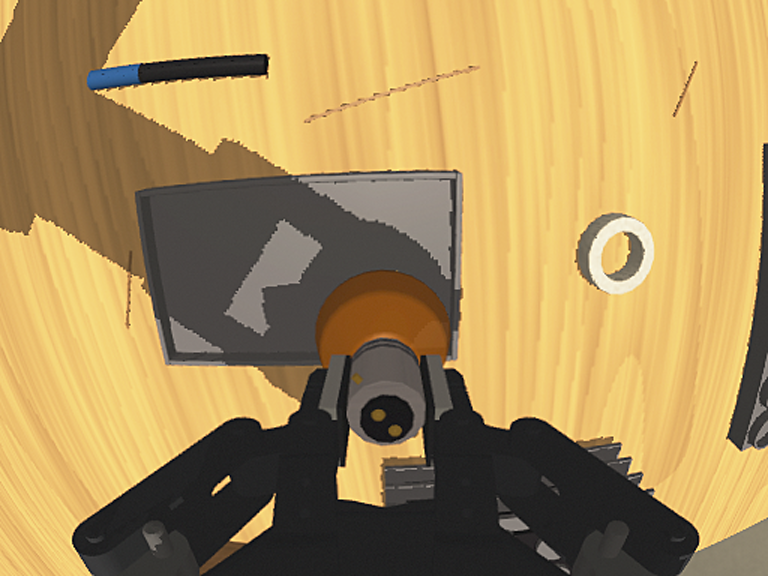

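```bash
sed -i 's|^    print("to",t|    print("tilt fix rx ry",np.round(np.degrees(r.T@np.cross(r[:,2],[0,0,-1])),1)[:2])\n&|' h.py
python3 -m handwheel '[[1,0,0,0,0.9,-1.8,0],[1,-2,-6,15,0,0,0],[1,0,0,15,0,0,0],[1,0,0,15,0,0,0],[1,0,0,10,0,0,0],[1,0,0,8,0,0,0],[1,0,0,0,0,0,0],[1,0,0,0,0,0,0]]'
python3 -c "
from h import *
go((505,-303.5,76),-7)"
```

```text
time: 8.1
tcp_pos: [506.4, -302.2, 137.1]
eef_rot: [0.0, 0.998, -0.058, 0.0]
force: [-0.1, 0.9, -1.0]
grip_width: 0.289
t 8.1 tcp [ 506.4 -302.2  137.1] x [ 0.993 -0.116  0.001] z [ 0.001 -0.    -1.   ] f [-0.1  0.9 -1. ] w 0.289 q6 -0.62
tilt fix rx ry [ 0. -0.]
to [ 505.  -303.5  130. ] tool shift [-1.2  1.4  7.1] rz(tool) 0.3 yaw -6.7 tilt [ 0.001 -0.    -1.   ]
```

```bash
python3 -m handwheel '[[1,0,0,4,0,0,0],[1,0,0,3,0,0,0],[1,0,0,1,0,0,0],[1,0,0,0,0,0,0],[0,0,0,0,0,0,0],[-0.5,0,0,0,0,0,0],[-0.5,0,0,0,0,0,0],[-0.5,0,0,0,0,0,0]]'
python3 -m handwheel '[[-0.5,0,0,-20,0,0,0],[-0.5,0,0,-35,0,0,0],[-0.5,0,0,-35,0,0,0],[-0.5,0,0,0,0,0,0],[-0.5,0,0,0,0,0,0],[-0.5,0,0,0,0,0,0],[-0.5,0,0,0,0,0,0],[-0.5,0,0,0,0,0,0]]'
python3 - <<'E'
from h import *
go((633,58,120),-7.5)
p=cap("top")
for b in boxes_of("bulb_mid",p)[:1]: print(b["position"],b["score"])
E
```

```text
time: 8.77
tcp_pos: [507.3, -303.2, 131.3]
eef_rot: [0.002, 0.998, -0.058, 0.003]
force: [0.2, -0.4, 0.6]
grip_width: 0.75
time: 9.43
tcp_pos: [506.4, -302.5, 223.7]
eef_rot: [0.001, 0.998, -0.058, 0.001]
force: [0.3, -0.1, 0.9]
grip_width: 0.748
t 9.43 tcp [ 506.4 -302.5  223.7] x [ 0.993 -0.116  0.003] z [ 0.003 -0.002 -1.   ] f [ 0.3 -0.1  0.9] w 0.748 q6 -0.62
tilt fix rx ry [ 0.1 -0.2]
to [633  58 174] tool shift [  83.6 -372.9   49.2] rz(tool) 0.8 yaw -6.7 tilt [ 0.003 -0.002 -1.   ]
[506.7, -289.1, 44.4] 0.59
```

```bash
python3 -m handwheel '[[-0.5,9,-38,0,0,0,0],[-0.5,9,-38,0,0,0,0],[-0.5,9,-38,0,0,0,0],[-0.5,9,-38,0,0,0,0],[-0.5,9,-38,0,0,0,0],[-0.5,9,-38,0,0,0,0],[-0.5,9,-38,0,0,0,0],[-0.5,9,-38,0,0,0,0.8]]'
python3 -m handwheel '[[-0.5,9,-38,0,0,0,0],[-0.5,4,-26,20,0,0,0],[-0.5,0,0,10,0,0,0],[-0.5,0,0,0,0,0,0],[-0.5,0,0,0,0,0,0],[-0.5,0,0,0,0,0,0],[-0.5,0,0,0,0,0,0],[-0.5,0,0,0,0,0,0]]'
python3 - <<'E'
from h import *
go((634,55,42),-7.5)
p=cap("wrist");save(p,"w3.png",s=1.5)
for n in("counter_mid","counter_pad","large_egg_mid"):
  for m in masks_of(n,p)[:1]:
    k=max(cv2.findContours(m["mask"].astype(np.uint8),0,2)[0],key=cv2.contourArea);r=cv2.minAreaRect(k);print(n,np.array(r[0])*1.5,r[2],m["score"],cv2.boundingRect(k))
for X in [(634,55,40),(634,55,68),(648,-7,62),(634,55,16)]: print(X,np.array(proj(p,X))*1.5)
E
```

```text
time: 10.2
tcp_pos: [616.1, -4.9, 217.4]
eef_rot: [0.0, 0.997, -0.072, -0.003]
force: [1.3, -0.1, 0.6]
grip_width: 0.753
time: 10.87
tcp_pos: [639.4, 65.6, 183.8]
eef_rot: [-0.0, 0.998, -0.069, -0.004]
force: [-0.3, 0.7, 0.3]
grip_width: 0.753
t 10.87 tcp [639.4  65.6 183.8] x [ 0.99  -0.138 -0.009] z [-0.009  0.001 -1.   ] f [-0.3  0.7  0.3] w 0.753 q6 0.06
tilt fix rx ry [0.  0.5]
to [634  55  96] tool shift [-3.1 11.2 87.8] rz(tool) -0.5 yaw -8.0 tilt [-0.009  0.001 -1.   ]
counter_mid [378.94846344 325.3249054 ] 3.5763344764709473 0.98 (224, 177, 60, 80)
counter_pad [379.45561981 304.51384735] 1.123302698135376 0.62 (219, 168, 70, 72)
large_egg_mid [421.5 430.5] 90.0 0.96 (251, 254, 61, 67)
(634, 55, 40) [379.18726104 328.24686301]
(634, 55, 68) [377.93489622 352.38935658]
(648, -7, 62) [420.87048135 445.40448671]
(634, 55, 16) [380.06389035 311.43381171]
```

View pics/w3.png

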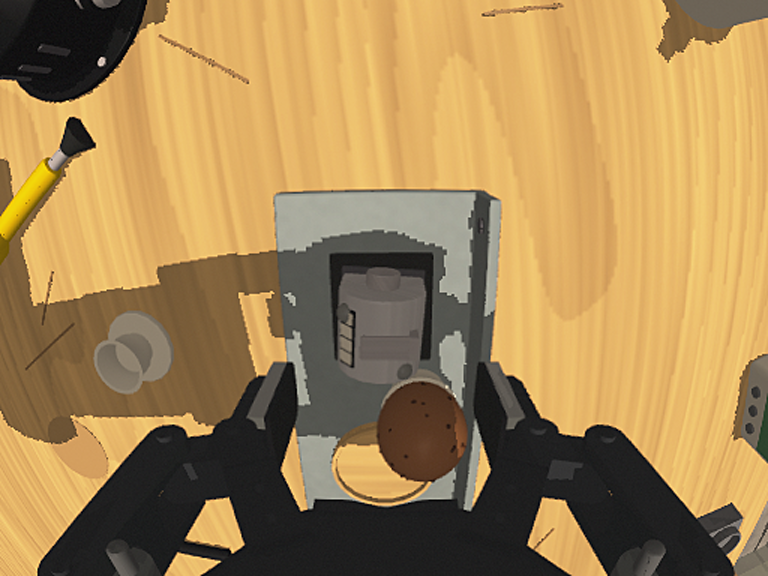

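```bash
python3 -m handwheel '[[-0.5,0,0,0,0,0.5,-0.5],[-0.5,-4,7,15,0,0,0],[-0.5,0,0,15,0,0,0],[-0.5,0,0,15,0,0,0],[-0.5,0,0,0,0,0,0],[-0.5,0,0,0,0,0,0],[-0.5,0,0,0,0,0,0],[-0.5,0,0,0,0,0,0]]'
python3 -c "
from h import *
go((634,59,43),-7.5)"
```

```text
time: 11.73
tcp_pos: [635.4, 58.6, 140.8]
eef_rot: [0.0, 0.998, -0.064, 0.004]
force: [-0.6, 0.7, -0.3]
grip_width: 0.751
t 11.73 tcp [635.4  58.6 140.8] x [ 0.992 -0.127  0.009] z [ 0.008 -0.001 -1.   ] f [-0.6  0.7 -0.3] w 0.751 q6 0.03
tilt fix rx ry [ 0.  -0.5]
to [634  59  97] tool shift [-1.8 -0.3 43.8] rz(tool) 0.2 yaw -7.3 tilt [ 0.008 -0.001 -1.   ]
```

```bash
python3 -m handwheel '[[-0.5,0,0,12,0,-0.5,0],[-0.5,0,0,12,0,0,0],[-0.5,0,0,12,0,0,0],[-0.5,0,0,8,0,0,0],[-0.5,0,0,0,0,0,0],[0,0,0,0,0,0,0],[0.3,0,0,0,0,0,0],[1,0,0,0,0,0,0]]' 40
python3 -m handwheel '[[1,0,0,0,0,0,0],[1,0,0,0,0,0,0],[1,0,0,0,0,0,0],[1,0,0,0,0,0,0],[1,0,0,-5,0,0,0],[1,0,0,-10,0,0,0],[1,0,0,-20,0,0,0],[1,0,0,-25,0,0,0]]' 40
python3 -c "
from h import *
st()"
```

```text
time: 12.4
tcp_pos: [636.3, 58.8, 94.2]
eef_rot: [0.0, 0.998, -0.063, 0.001]
force: [-0.9, 0.1, -1.7]
grip_width: 0.511
time: 13.07
tcp_pos: [634.4, 58.9, 153.2]
eef_rot: [-0.0, 0.998, -0.063, -0.004]
force: [1.0, -0.5, -1.9]
grip_width: 0.511
t 13.07 tcp [634.4  58.9 153.2] x [ 0.992 -0.127 -0.007] z [-0.007  0.001 -1.   ] f [ 1.  -0.5 -1.9] w 0.511 q6 0.03
```

```bash
python3 -m handwheel '[[1,0,0,-25,0,0,0],[1,0,0,-25,0,0,0],[1,-8,17,-10,0,0,0],[1,-15,34,0,0,0,0],[1,-16,35,0,0,0,0],[1,-16,35,0,0,0,0],[1,-16,35,0,0,0,0],[1,-16,35,0,0,0,0]]'
python3 -m handwheel '[[1,-16,35,0,0,0,0],[1,-16,35,0,0,0,0],[1,-16,35,0,0,0,0],[1,-16,35,0,0,0,0],[1,-16,35,0,0,0,0],[1,-5,12,0,0,0,0],[1,0,0,0,0,0,0],[1,0,0,0,0,0,0]]'
python3 -c "
from h import *
go((415,-298,33),-6)"
```

```text
time: 13.73
tcp_pos: [524.1, -119.8, 230.3]
eef_rot: [0.001, 0.998, -0.058, 0.007]
force: [0.2, -0.2, -1.7]
grip_width: 0.508
time: 14.4
tcp_pos: [407.4, -308.7, 238.3]
eef_rot: [0.005, 0.998, -0.061, 0.011]
force: [0.4, 1.1, -0.8]
grip_width: 0.511
t 14.4 tcp [ 407.4 -308.7  238.3] x [ 0.992 -0.122  0.023] z [ 0.022 -0.012 -1.   ] f [ 0.4  1.1 -0.8] w 0.511 q6 -0.76
tilt fix rx ry [ 0.5 -1.3]
to [ 415 -298   87] tool shift [  2.7 -13.  151.3] rz(tool) -1.0 yaw -7.0 tilt [ 0.022 -0.012 -1.   ]
```

```bash
python3 -m handwheel '[[1,0,0,0,0.5,-1.3,0],[1,6,-11,25,0,0,0],[1,0,0,30,0,0,0],[1,0,0,30,0,0,0],[1,0,0,30,0,0,0],[1,0,0,15,0,0,0],[1,0,0,0,0,0,0],[1,0,0,0,0,0,0]]'
python3 -c "
from h import *
go((415,-298,28),-6)"
```

```text
time: 15.07
tcp_pos: [421.6, -291.6, 109.7]
eef_rot: [0.003, 0.998, -0.057, 0.004]
force: [-0.8, -0.3, -1.1]
grip_width: 0.51
t 15.07 tcp [ 421.6 -291.6  109.7] x [ 0.994 -0.113  0.009] z [ 0.008 -0.007 -1.   ] f [-0.8 -0.3 -1.1] w 0.51 q6 -0.72
tilt fix rx ry [ 0.4 -0.5]
to [ 415 -298   82] tool shift [-6.1  6.9 27.6] rz(tool) -0.5 yaw -6.5 tilt [ 0.008 -0.007 -1.   ]
```

```bash
python3 -m handwheel '[[1,-6,7,0,0.4,-0.5,0],[1,0,0,10,0,0,0],[1,0,0,8,0,0,0],[1,0,0,5,0,0,0],[1,0,0,3,0,0,0],[1,0,0,0,0,0,0],[1,0,0,0,0,0,0],[1,0,0,0,0,0,0]]'
python3 -c "
from h import *
go((415,-298,28),-6)"
```

```text
time: 15.73
tcp_pos: [416.3, -298.9, 85.9]
eef_rot: [0.002, 0.998, -0.056, 0.003]
force: [0.3, 0.5, -1.5]
grip_width: 0.512
t 15.73 tcp [ 416.3 -298.9   85.9] x [ 0.994 -0.111  0.006] z [ 0.005 -0.005 -1.   ] f [ 0.3  0.5 -1.5] w 0.512 q6 -0.74
tilt fix rx ry [ 0.2 -0.3]
to [ 415 -298   82] tool shift [-1.4 -0.8  3.9] rz(tool) -0.4 yaw -6.4 tilt [ 0.005 -0.005 -1.   ]
```

```bash
python3 -m handwheel '[[1,0,0,2,0,0,0],[1,0,0,2,0,0,0],[1,0,0,0,0,0,0],[0,0,0,0,0,0,0],[-0.3,0,0,0,0,0,0],[-0.5,0,0,0,0,0,0],[-0.5,0,0,0,0,0,0],[-0.5,0,0,0,0,0,0]]'
python3 -m handwheel '[[-0.5,0,0,-20,0,0,0],[-0.5,0,0,-35,0,0,0],[-0.5,0,0,-35,0,0,0],[-0.5,0,0,-40,0,0,0],[-0.5,0,0,-40,0,0,0],[-0.5,0,0,-20,0,0,0],[-0.5,0,0,0,0,0,0],[-0.5,0,0,0,0,0,0]]'
python3 - <<'E'
from h import *
go((455,284,220),-7)
p=cap("wrist");save(p,"w4.png",s=1)
for n in("bulb_mid","counter_mid"):
  for b in boxes_of(n,p)[:1]: print(n,np.round(b["position"]),b["score"])
E
```

```text
time: 16.4
tcp_pos: [416.9, -299.4, 82.7]
eef_rot: [0.003, 0.998, -0.056, 0.004]
force: [-0.1, -0.2, 0.3]
grip_width: 0.755
time: 17.07
tcp_pos: [415.0, -297.6, 281.8]
eef_rot: [0.003, 0.998, -0.056, 0.003]
force: [1.1, -0.8, -0.4]
grip_width: 0.75
t 17.07 tcp [ 415.  -297.6  281.8] x [ 0.994 -0.112  0.007] z [ 0.006 -0.006 -1.   ] f [ 1.1 -0.8 -0.4] w 0.75 q6 -0.74
tilt fix rx ry [ 0.3 -0.4]
to [455 284 274] tool shift [ -25.1 -582.5    4.7] rz(tool) 0.6 yaw -6.4 tilt [ 0.006 -0.006 -1.   ]
bulb_mid [ 501. -291.   41.] 0.84
counter_mid [ 420. -292.   49.] 0.95
```

View pics/w4.png

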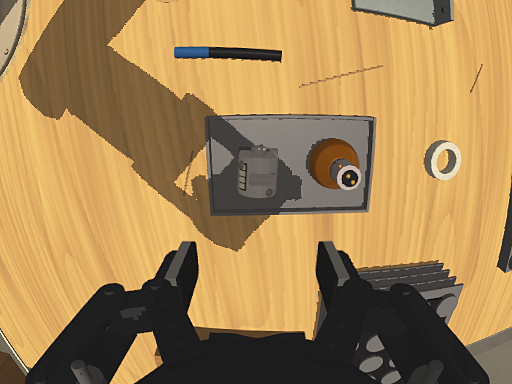

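Both the counter (258,170) and the bulb (335,165) stand upright in the tray. On to the small egg.

```bash
python3 -m handwheel '[[-0.5,-1,-20,0,0,0,0],[-0.5,-2,-38,0,0,0,0],[-0.5,-2,-38,0,0,0,0],[-0.5,-2,-38,0,0,0,0],[-0.5,-2,-38,0,0,0,0],[-0.5,-2,-38,0,0,0,0],[-0.5,-2,-38,0,0,0,0],[-0.5,-2,-38,0,0,0,0]]'
python3 -m handwheel '[[-0.5,-2,-38,0,0,0,0],[-0.5,-2,-38,0,0,0,0],[-0.5,-2,-38,0,0,0,0],[-0.5,-2,-38,0,0,0,0],[-0.5,-2,-38,0,0,0,0],[-0.5,-2,-38,0,0,0,0],[-0.5,-2,-20,0,0,0,0],[-0.5,0,0,0,0,0,0]]'
python3 - <<'E'
from h import *
go((455,284,200),-7)
p=cap("wrist");save(p,"w5.png",s=1.5)
for n in("small_egg_mid","lamp_cup"):
  for b in boxes_of(n,p)[:1]: print(n,np.round(b["position"]),b["score"])
for X in [(455,284,155),(455,284,128),(455,284,116)]: print(X,np.array(proj(p,X))*1.5)
E
```

```text
time: 17.88
tcp_pos: [430.2, -5.9, 267.7]
eef_rot: [-0.004, 0.998, -0.062, -0.009]
force: [2.6, 0.0, -0.1]
grip_width: 0.751
time: 18.55
tcp_pos: [441.9, 260.3, 257.4]
eef_rot: [-0.003, 0.998, -0.06, -0.021]
force: [-0.1, -0.2, -1.9]
grip_width: 0.745
t 18.55 tcp [441.9 260.3 257.4] x [ 0.992 -0.119 -0.042] z [-0.041  0.008 -0.999] f [-0.1 -0.2 -1.9] w 0.745 q6 0.41
tilt fix rx ry [-0.2  2.4]
to [455 284 254] tool shift [ 10.3 -25.1   3.1] rz(tool) 0.1 yaw -6.9 tilt [-0.041  0.008 -0.999]
small_egg_mid [456. 288. 148.] 0.7
lamp_cup [455. 302.  89.] 0.87
(455, 284, 155) [419.73506465 287.70684022]
(455, 284, 128) [417.82428798 269.55621799]
(455, 284, 116) [417.11142971 262.87741559]
```

View pics/w5.png

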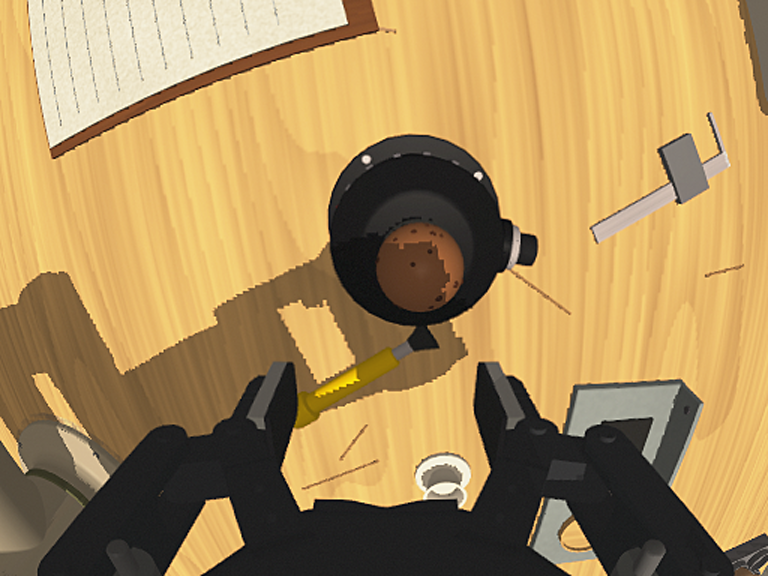

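```bash
python3 -m handwheel '[[-0.5,0,0,0,-0.2,2.4,0],[-0.5,10,-26,0,0,0,0],[-0.5,0,0,15,0,0,0],[-0.5,0,0,0,0,0,0],[-0.5,0,0,0,0,0,0],[-0.5,0,0,0,0,0,0],[-0.5,0,0,0,0,0,0],[-0.5,0,0,0,0,0,0]]'
python3 - <<'E'
from h import *
go((455.5,285.5,135),-7)
E
```

```text
time: 19.37
tcp_pos: [457.0, 272.7, 242.1]
eef_rot: [0.003, 0.998, -0.068, -0.001]
force: [-0.4, 0.7, 0.8]
grip_width: 0.745
t 19.37 tcp [457.  272.7 242.1] x [ 0.991 -0.135 -0.001] z [-0.002 -0.005 -1.   ] f [-0.4  0.7  0.8] w 0.745 q6 0.45
tilt fix rx ry [0.3 0.1]
to [455.5 285.5 189. ] tool shift [ -3.2 -12.7  53. ] rz(tool) -0.8 yaw -7.8 tilt [-0.002 -0.005 -1.   ]
```

```bash
python3 -m handwheel '[[-0.5,-3,-13,0,0,0,0],[-0.5,0,0,10,0,0,0],[-0.5,0,0,10,0,0,0],[-0.5,0,0,0,0,0,0],[-0.5,0,0,0,0,0,0],[-0.5,0,0,0,0,0,0],[-0.5,0,0,0,0,0,0],[-0.5,0,0,0,0,0,0]]'
python3 - <<'E'
from h import *
go((455.5,285.5,135),-7)
p=cap("wrist");save(p,"w6.png",s=1)
for X in [(455.5,285.5,128)]: print(X,proj(p,X))
m=masks_of("small_egg_mid",p)[0]["mask"].astype(np.uint8);print(cv2.boundingRect(m))
E
```

```text
time: 20.03
tcp_pos: [455.6, 287.4, 221.7]
eef_rot: [0.002, 0.998, -0.068, 0.0]
force: [1.2, 0.1, 0.2]
grip_width: 0.748
t 20.03 tcp [455.6 287.4 221.7] x [ 0.991 -0.135  0.001] z [ 0.    -0.004 -1.   ] f [1.2 0.1 0.2] w 0.748 q6 0.48
tilt fix rx ry [ 0.2 -0.1]
to [455.5 285.5 189. ] tool shift [ 0.1  1.8 32.8] rz(tool) -0.8 yaw -7.8 tilt [ 0.    -0.004 -1.   ]
(455.5, 285.5, 128) (np.float64(256.0382372108662), np.float64(237.0017220956741))
(224, 203, 66, 70)
```

View pics/w6.png

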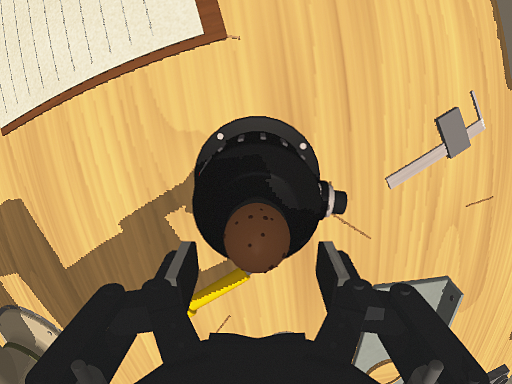

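```bash
python3 -m handwheel '[[-0.5,0,1,10,0,0,0],[-0.5,0,1,10,0,0,0],[-0.5,0,0,8,0,0,0],[-0.5,0,0,5,0,0,0],[0,0,0,0,0,0,0],[0.3,0,0,0,0,0,0],[1,0,0,0,0,0,0],[1,0,0,0,0,0,0]]' 30
python3 -m handwheel '[[1,0,0,0,0,0,0],[1,0,0,0,0,0,0],[1,0,0,0,0,0,0],[1,0,0,-5,0,0,0],[1,0,0,-10,0,0,0],[1,0,0,-15,0,0,0],[1,0,0,-15,0,0,0],[1,0,0,0,0,0,0]]'
python3 -c "
from h import *
go((460,45,114),-7)"
```

```text
time: 20.8
tcp_pos: [455.2, 285.5, 189.2]
eef_rot: [0.001, 0.998, -0.068, 0.001]
force: [-0.3, -0.4, -1.1]
grip_width: 0.451
time: 21.47
tcp_pos: [455.9, 285.7, 237.5]
eef_rot: [0.001, 0.998, -0.068, 0.002]
force: [0.6, -0.4, -0.0]
grip_width: 0.449
t 21.47 tcp [455.9 285.7 237.5] x [ 0.991 -0.135  0.004] z [ 0.003 -0.003 -1.   ] f [ 0.6 -0.4 -0. ] w 0.449 q6 0.48
tilt fix rx ry [ 0.1 -0.2]
to [460  45 168] tool shift [ 36.3 237.7  70.2] rz(tool) -0.8 yaw -7.8 tilt [ 0.003 -0.003 -1.   ]
```

```bash
python3 -m handwheel '[[1,3,16,0,0,0,0],[1,5,33,0,0,0,0],[1,6,38,0,0,0,0],[1,6,38,5,0,0,0],[1,6,38,10,0,0,0],[1,6,38,10,0,0,0],[1,4,30,10,0,0,0],[1,2,16,0,0,0,0]]'
python3 -m handwheel '[[1,0,0,0,0,0,0],[1,0,0,0,0,0,0],[1,0,0,0,0,0,0],[1,0,0,0,0,0,0],[1,0,0,0,0,0,0],[1,0,0,0,0,0,0],[1,0,0,0,0,0,0],[1,0,0,0,0,0,0]]'
python3 - <<'E'
from h import *
go((460,45,100),-7)
p=cap("wrist");save(p,"w7.png",s=1.5)
for X in [(460,45,35),(460,45,0)]: print(X,np.array(proj(p,X))*1.5)
p=cap("top");save(p,"t2.png",(180,180,320,300),5)
for X in [(460,45,35)]: print(X,(np.array(proj(p,X))-180)*5)
E
```

```text
time: 22.13
tcp_pos: [460.9, 29.3, 200.7]
eef_rot: [0.0, 0.998, -0.063, 0.005]
force: [-0.7, -0.1, -0.0]
grip_width: 0.453
time: 22.8
tcp_pos: [460.9, 30.3, 199.9]
eef_rot: [-0.0, 0.998, -0.064, 0.006]
force: [-0.4, -0.1, -0.5]
grip_width: 0.458
t 22.8 tcp [460.9  30.3 199.9] x [ 0.992 -0.127  0.011] z [ 0.011 -0.    -1.   ] f [-0.4 -0.1 -0.5] w 0.458 q6 -0.07
tilt fix rx ry [-0.1 -0.6]
to [460  45 154] tool shift [ -3.2 -14.4  45.9] rz(tool) -0.3 yaw -7.3 tilt [ 0.011 -0.    -1.   ]
(460, 45, 35) [375.99257438 269.93160792]
(460, 45, 0) [376.45909665 254.46204349]
(460, 45, 35) [332.02374733 288.62013585]
```

View pics/w7.png

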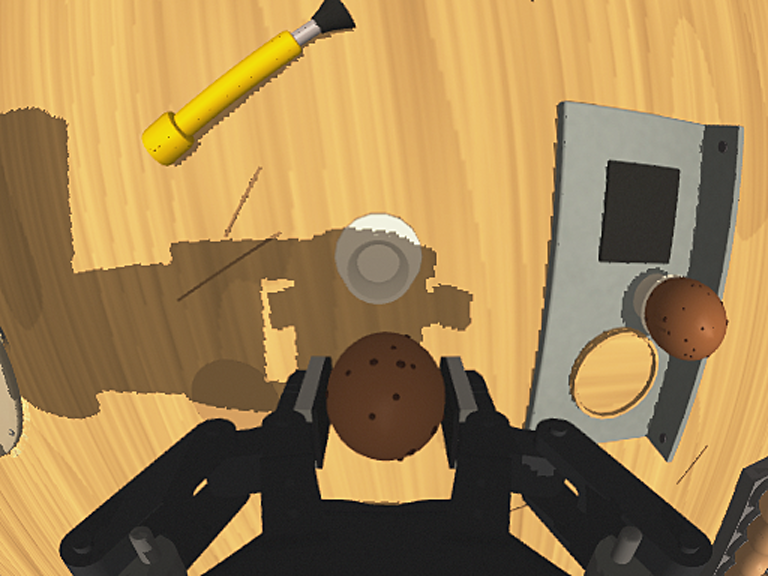

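```bash
python3 -m handwheel '[[1,-2,-14,0,0,-0.6,0],[1,0,0,20,0,0,0],[1,0,0,20,0,0,0],[1,0,0,15,0,0,0],[1,0,0,5,0,0,0],[1,0,0,0,0,0,0],[1,0,0,0,0,0,0],[1,0,0,0,0,0,0]]'
python3 - <<'E'
from h import *
go((461,45.5,54),-7)
E
```

```text
time: 23.57
tcp_pos: [462.1, 45.1, 139.8]
eef_rot: [-0.0, 0.998, -0.064, 0.003]
force: [-0.4, 0.3, -1.3]
grip_width: 0.45
t 23.57 tcp [462.1  45.1 139.8] x [ 0.992 -0.127  0.005] z [ 0.005  0.    -1.   ] f [-0.4  0.3 -1.3] w 0.45 q6 -0.03
tilt fix rx ry [-0.  -0.3]
to [461.   45.5 108. ] tool shift [-1.3 -0.2 31.8] rz(tool) -0.3 yaw -7.3 tilt [ 0.005  0.    -1.   ]
```

```bash
python3 -m handwheel '[[1,-1,0,8,0,-0.3,0],[1,0,0,8,0,0,0],[1,0,0,7,0,0,0],[1,0,0,4,0,0,0],[1,0,0,2,0,0,0],[1,0,0,0,0,0,0],[1,0,0,0,0,0,0],[1,0,0,0,0,0,0]]'
python3 - <<'E'
from h import *
go((461,45.5,54),-7)
E
```

```text
time: 24.23
tcp_pos: [460.9, 44.5, 109.6]
eef_rot: [0.0, 0.998, -0.063, 0.0]
force: [-1.6, -0.6, 1.1]
grip_width: 0.454
t 24.23 tcp [460.9  44.5 109.6] x [ 0.992 -0.126  0.   ] z [ 0.    -0.001 -1.   ] f [-1.6 -0.6  1.1] w 0.454 q6 -0.03
tilt fix rx ry [ 0.1 -0. ]
to [461.   45.5 108. ] tool shift [ 0.  -1.   1.6] rz(tool) -0.3 yaw -7.3 tilt [ 0.    -0.001 -1.   ]
```

```bash
python3 -m handwheel '[[1,0,0,1,0,0,0],[0,0,0,0,0,0,0],[-0.2,0,0,0,0,0,0],[-0.4,0,0,0,0,0,0],[-0.4,0,0,0,0,0,0],[-0.4,0,0,-15,0,0,0],[-0.4,0,0,-30,0,0,0],[-0.4,0,0,-35,0,0,0]]'
python3 -m handwheel '[[-0.5,0,0,-20,0,0,-7],[-0.5,0,0,-10,0,0,-7],[-0.7,0,0,0,0,0,-7],[-0.7,0,0,0,0,0,-7],[-0.7,0,0,0,0,0,-7],[-0.7,0,0,0,0,0,-7],[-0.7,0,0,0,0,0,-7],[-0.7,0,0,0,0,0,-7]]'
python3 -m handwheel '[[-0.7,0,0,0,0,0,-7],[-0.7,0,0,0,0,0,-7],[-0.7,0,0,0,0,0,-7],[-0.7,0,0,0,0,0,-7],[-0.7,0,0,0,0,0,-5],[-0.7,0,0,0,0,0,0],[-0.7,0,0,0,0,0,0],[-0.7,0,0,0,0,0,0]]'
python3 - <<'E'
from h import *
go((648,-6,130),82.5)
p=cap("top");b=boxes_of("small_egg_mid",p)
for i in b[:2]:print(i["position"],i["score"])
E
```

```text
time: 24.9
tcp_pos: [459.4, 45.0, 185.7]
eef_rot: [-0.0, 0.998, -0.064, -0.006]
force: [1.0, 0.2, -0.4]
grip_width: 0.702
time: 25.57
tcp_pos: [461.7, 45.5, 225.2]
eef_rot: [0.001, 0.906, 0.423, 0.002]
force: [0.5, -0.1, -0.3]
grip_width: 0.854
time: 26.23
tcp_pos: [461.8, 46.0, 225.1]
eef_rot: [0.002, 0.744, 0.669, 0.003]
force: [-0.9, -0.2, -0.3]
grip_width: 0.849
t 26.23 tcp [461.8  46.  225.1] x [0.106 0.994 0.002] z [ 0.006  0.001 -1.   ] f [-0.9 -0.2 -0.3] w 0.849 q6 -1.62
tilt fix rx ry [ 0.4 -0.1]
to [648  -6 184] tool shift [-32.1 190.4  42.2] rz(tool) 1.4 yaw 83.9 tilt [ 0.006  0.001 -1.   ]
```

```bash
python3 -m handwheel '[[-0.7,-3,20,0,0,0,1.4],[-0.7,-6,36,0,0,0,0],[-0.7,-7,38,0,0,0,0],[-0.7,-7,38,0,0,0,0],[-0.7,-5,30,0,0,0,0],[-0.7,-4,22,0,0,0,0],[-0.7,0,0,0,0,0,0],[-0.7,0,0,0,0,0,0]]'
python3 -m handwheel '[[-0.7,0,0,0,0,0,0],[-0.7,0,0,0,0,0,0],[-0.7,0,0,0,0,0,0],[-0.7,0,0,0,0,0,0],[-0.7,0,0,0,0,0,0],[-0.7,0,0,0,0,0,0],[-0.7,0,0,0,0,0,0],[-0.7,0,0,0,0,0,0]]'
python3 - <<'E'
from h import *
go((648,-6,66),82.5)
p=cap("wrist");save(p,"w8.png",s=1.5)
for X in [(648,-6,60),(648,-6,42)]: print(X,np.array(proj(p,X))*1.5)
m=masks_of("large_egg_mid",p)[0]["mask"].astype(np.uint8);print(np.array(cv2.boundingRect(m))*1.5)
p2=cap("top");save(p2,"t3.png",(180,100,320,260),4)
E
```

```text
time: 27.0
tcp_pos: [646.1, -11.8, 224.2]
eef_rot: [0.001, 0.755, 0.655, 0.002]
force: [-1.2, 0.3, -0.4]
grip_width: 0.853
time: 27.67
tcp_pos: [642.6, -9.8, 225.4]
eef_rot: [-0.0, 0.755, 0.655, 0.002]
force: [-0.0, 0.1, -0.7]
grip_width: 0.848
t 27.67 tcp [642.6  -9.8 225.4] x [0.141 0.99  0.003] z [ 0.003  0.002 -1.   ] f [-0.   0.1 -0.7] w 0.848 q6 -1.63
tilt fix rx ry [ 0.1 -0.2]
to [648  -6 120] tool shift [  4.2   4.6 105.4] rz(tool) -0.6 yaw 81.9 tilt [ 0.003  0.002 -1.   ]
(648, -6, 60) [392.29026229 301.13156241]
(648, -6, 42) [391.74337181 290.74095216]
[351.  253.5  88.5  91.5]
```

View pics/w8.png

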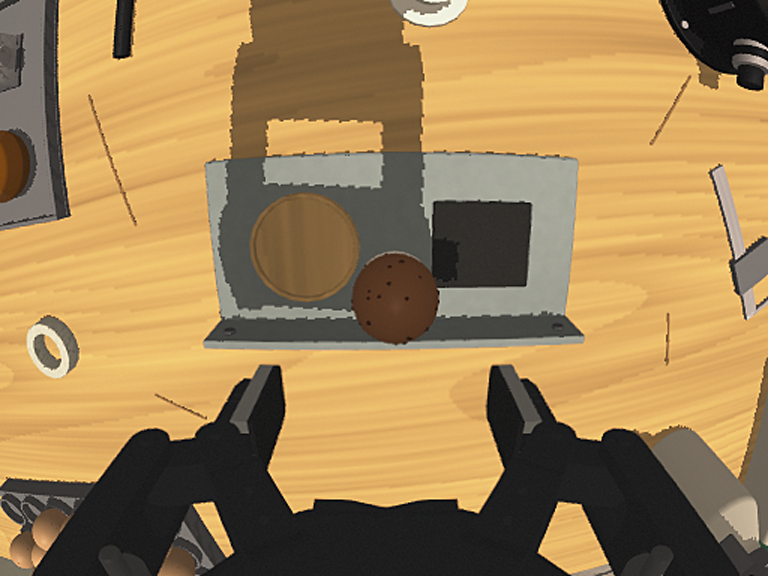

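Run:
```python
from h import *
from scipy.optimize import least_squares
L=[]
for n in("wrist","top","scene"):
    p=cap(n);m=masks_of("large_egg_mid",p)
    if not m or m[0]["score"]<.5: print(n,"miss");continue
    x,y,w,h=cv2.boundingRect(m[0]["mask"].astype(np.uint8));print(n,x,y,w,h,m[0]["score"])
    L.append((p,x+w/2-.5,y+h/2-.5))
f=lambda X:np.concatenate([np.array(proj(p,X))-(u,v) for p,u,v in L])
r=least_squares(f,[648,-6,60]);print(r.x,r.fun)
```

```text
wrist 234 169 58 61 0.79
top miss
scene 239 223 22 23 0.68
[648.46212466  -5.42301322  54.7754044 ] [-0.25764839  0.0245861   0.6637874   0.00688466]
```

```bash
python3 -m handwheel '[[-0.7,5.5,4.7,0,0,0,0],[-0.7,0,0,20,0,0,0],[-0.7,0,0,20,0,0,0],[-0.7,0,0,20,0,0,0],[-0.7,0,0,10,0,0,0],[-0.7,0,0,0,0,0,0],[-0.7,0,0,0,0,0,0],[-0.7,0,0,0,0,0,0]]'
python3 - <<'E'
from h import *
go((648,-5,61),82.5)
E
```

```text
time: 28.78
tcp_pos: [651.7, -3.1, 154.8]
eef_rot: [0.002, 0.755, 0.655, 0.003]
force: [-0.0, 0.7, -0.6]
grip_width: 0.85
t 28.78 tcp [651.7  -3.1 154.8] x [0.141 0.99  0.003] z [ 0.008  0.002 -1.   ] f [-0.   0.7 -0.6] w 0.85 q6 -1.62
tilt fix rx ry [ 0.4 -0.2]
to [648  -5 115] tool shift [-2.5 -3.7 39.8] rz(tool) -0.6 yaw 81.9 tilt [ 0.008  0.002 -1.   ]
```

```bash
python3 -m handwheel '[[-0.7,-2.5,-3.7,10,0.4,-0.2,0],[-0.7,0,0,12,0,0,0],[-0.7,0,0,10,0,0,0],[-0.7,0,0,6,0,0,0],[-0.5,0,0,0,0,0,0],[-0.3,0,0,0,0,0,0],[0,0,0,0,0,0,0],[1,0,0,0,0,0,0]]' 40
python3 -m handwheel '[[1,0,0,0,0,0,0],[1,0,0,0,0,0,0],[1,0,0,0,0,0,0],[1,0,0,0,0,0,0],[1,0,0,0,0,0,0],[1,0,0,0,0,0,0],[1,0,0,0,0,0,0],[1,0,0,0,0,0,0]]'
python3 -m handwheel '[[1,0,0,-5,0,0,0],[1,0,0,-10,0,0,0],[1,0,0,-20,0,0,0],[1,0,0,-30,0,0,0],[1,0,0,-30,0,0,0],[1,0,0,-30,0,0,0],[1,0,0,-10,0,0,0],[1,0,0,0,0,0,0]]'
python3 - <<'E'
from h import *
st();p=cap("wrist");save(p,"w9.png",s=1)
E
```

```text
time: 29.45
tcp_pos: [648.4, -4.5, 115.9]
eef_rot: [0.001, 0.755, 0.655, 0.002]
force: [-1.0, -2.6, -0.2]
grip_width: 0.567
time: 30.12
tcp_pos: [648.4, -4.7, 116.3]
eef_rot: [0.001, 0.755, 0.655, 0.002]
force: [-0.2, 0.2, -0.6]
grip_width: 0.565
time: 30.78
tcp_pos: [647.4, -5.0, 262.2]
eef_rot: [0.002, 0.756, 0.655, 0.002]
force: [0.6, -0.6, -0.8]
grip_width: 0.566
t 30.78 tcp [647.4  -5.  262.2] x [ 0.142  0.99  -0.   ] z [ 0.005 -0.001 -1.   ] f [ 0.6 -0.6 -0.8] w 0.566 q6 -1.62
```

View pics/w9.png

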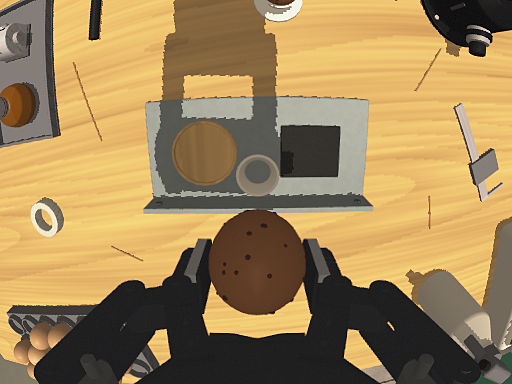

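```bash
python3 -m handwheel '[[1,13,-12,0,0,0,0],[1,24,-21,0,0,0,0],[1,27,-24,0,0,0,0],[1,27,-24,0,0,0,0],[1,27,-24,0,0,0,0],[1,27,-24,0,0,0,0],[1,27,-24,0,0,0,0],[1,27,-24,0,0,0,0]]'
python3 -m handwheel '[[1,25,-22,0,0,0,0],[1,18,-16,0,0,0,0],[1,8,-8,0,0,0,0],[1,0,0,0,0,0,0],[1,0,0,0,0,0,0],[1,0,0,0,0,0,0],[1,0,0,0,0,0,0],[1,0,0,0,0,0,0]]'
python3 - <<'E'
from h import *
go((455.5,285.5,180),82.5)
p=cap("wrist");save(p,"w10.png",s=1.5)
for X in [(455.5,285.5,116),(455.5,285.5,100)]: print(X,np.array(proj(p,X))*1.5)
for b in boxes_of("lamp_cup",p)[:1]: print(b["position"],b["score"])
E
```

```text
time: 31.5
tcp_pos: [495.3, 219.0, 252.2]
eef_rot: [-0.001, 0.759, 0.651, -0.003]
force: [0.6, 0.3, -0.6]
grip_width: 0.568
time: 32.17
tcp_pos: [450.1, 281.5, 246.7]
eef_rot: [-0.003, 0.757, 0.653, -0.009]
force: [0.9, -1.0, -0.6]
grip_width: 0.566
t 32.17 tcp [450.1 281.5 246.7] x [ 0.147  0.989 -0.009] z [-0.018 -0.006 -1.   ] f [ 0.9 -1.  -0.6] w 0.566 q6 -1.09
tilt fix rx ry [-1.   0.5]
to [455.5 285.5 234. ] tool shift [ 4.9  4.9 12.6] rz(tool) -1.0 yaw 81.5 tilt [-0.018 -0.006 -1.   ]
(455.5, 285.5, 116) [397.09206293 330.27076401]
(455.5, 285.5, 100) [396.58682286 318.37305665]
[430.2, 290.0, 91.2] 0.71
```

View pics/w10.png

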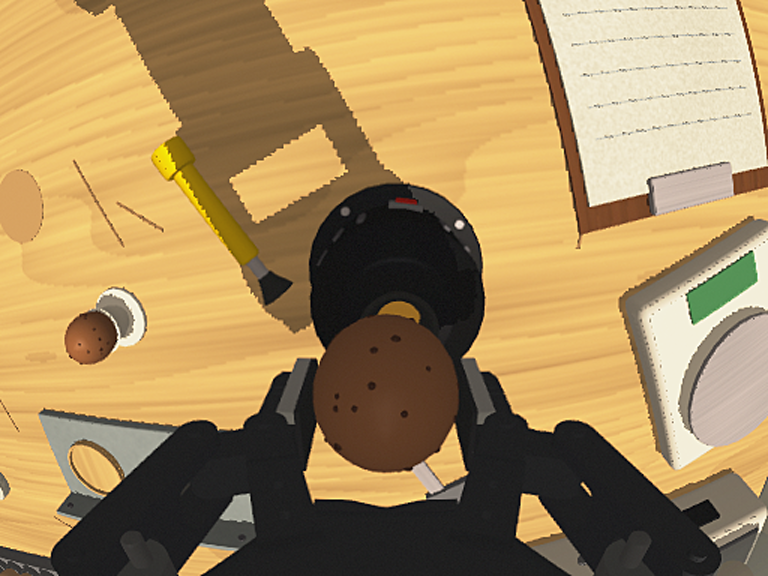

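```bash
python3 -m handwheel '[[1,0,0,0,-1,0.5,0],[1,4.5,5,0,0,0,0],[1,0,0,10,0,0,0],[1,0,0,10,0,0,0],[1,0,0,8,0,0,0],[1,0,0,0,0,0,0],[1,0,0,0,0,0,0],[1,0,0,0,0,0,0]]'
python3 - <<'E'
from h import *
go((455.8,285.5,148),82.5)
E
```

```text
time: 32.93
tcp_pos: [459.3, 285.0, 218.5]
eef_rot: [0.002, 0.758, 0.652, 0.003]
force: [-0.1, 0.8, 0.2]
grip_width: 0.568
t 32.93 tcp [459.3 285.  218.5] x [0.15  0.989 0.003] z [ 0.007  0.002 -1.   ] f [-0.1  0.8  0.2] w 0.568 q6 -1.08
tilt fix rx ry [ 0.4 -0.2]
to [455.8 285.5 202. ] tool shift [-0.1 -3.6 16.5] rz(tool) -1.2 yaw 81.3 tilt [ 0.007  0.002 -1.   ]
```

```bash
python3 -m handwheel '[[1,0,-3.5,0,0.4,-0.2,0],[1,0,0,4,0,0,0],[1,0,0,4,0,0,0],[1,0,0,3,0,0,0],[1,0,0,2,0,0,0],[1,0,0,0,0,0,0],[1,0,0,0,0,0,0],[1,0,0,0,0,0,0]]'
python3 - <<'E'
from h import *
go((455.8,285.5,147),82.5)
E
```

```text
time: 33.6
tcp_pos: [455.7, 285.9, 205.6]
eef_rot: [0.0, 0.758, 0.652, 0.0]
force: [-0.7, 0.4, -0.8]
grip_width: 0.564
t 33.6 tcp [455.7 285.9 205.6] x [0.15  0.989 0.   ] z [ 0.001  0.    -1.   ] f [-0.7  0.4 -0.8] w 0.564 q6 -1.08
tilt fix rx ry [ 0. -0.]
to [455.8 285.5 201. ] tool shift [-0.4  0.1  4.6] rz(tool) -1.1 yaw 81.4 tilt [ 0.001  0.    -1.   ]
```

Centred; feel down in 1.5 mm steps for contact.

```bash
python3 -m handwheel '[[1,0,0,1.5,0,0,0],[1,0,0,0,0,0,0],[1,0,0,1.5,0,0,0],[1,0,0,0,0,0,0],[1,0,0,0,0,0,0],[1,0,0,0,0,0,0],[1,0,0,0,0,0,0],[1,0,0,0,0,0,0]]'
python3 -m handwheel '[[1,0,0,1.5,0,0,0],[1,0,0,0,0,0,0],[1,0,0,1.5,0,0,0],[1,0,0,0,0,0,0],[1,0,0,0,0,0,0],[1,0,0,0,0,0,0],[1,0,0,0,0,0,0],[1,0,0,0,0,0,0]]'
python3 - <<'E'
from h import *
st();p=cap("scene");save(p,"s11.png",(300,80,440,200),5)
E
```

```text
time: 34.27
tcp_pos: [455.4, 286.0, 205.2]
eef_rot: [0.001, 0.758, 0.652, 0.001]
force: [-2.5, -0.8, 1.1]
grip_width: 0.57
time: 34.93
tcp_pos: [455.3, 286.0, 205.2]
eef_rot: [0.001, 0.758, 0.652, 0.002]
force: [-1.8, -0.4, 3.4]
grip_width: 0.565
t 34.93 tcp [455.3 286.  205.2] x [0.15  0.989 0.002] z [ 0.005  0.001 -1.   ] f [-1.8 -0.4  3.4] w 0.565 q6 -1.08
```

View pics/s11.png

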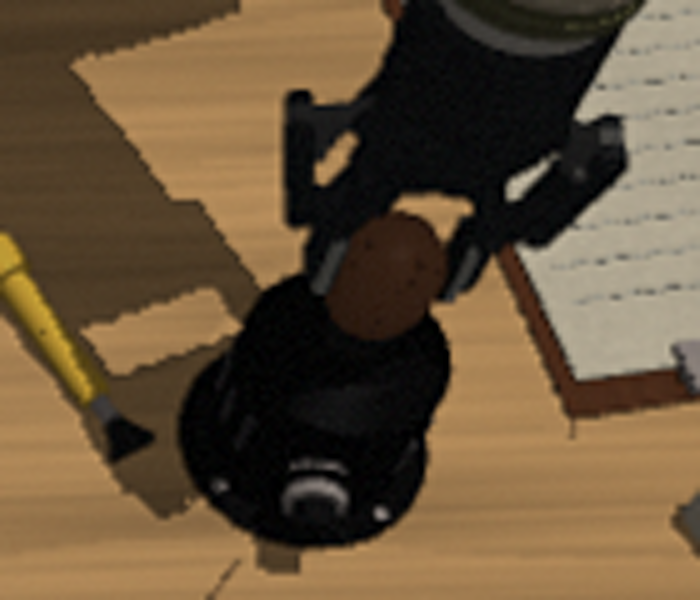

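```bash
python3 -m handwheel '[[1,0,-1,1,0,0,0],[1,0,0,1,0,0,0],[1,0,0,0,0,0,0],[-0.2,0,0,0,0,0,0],[-0.2,0,0,0,0,0,0],[-0.2,0,0,0,0,0,0],[-0.5,0,0,0,0,0,0],[-0.6,0,0,0,0,0,0]]' 20
python3 - <<'E'
from h import *
from scipy.optimize import least_squares
st();L=[]
for n in("scene","wrist"):
    p=cap(n);m=masks_of("large_egg_mid",p)
    if not m: print(n,"miss");continue
    x,y,w,h=cv2.boundingRect(m[0]["mask"].astype(np.uint8));print(n,x,y,w,h,m[0]["score"])
    L.append((p,x+w/2-.5,y+h/2-.5));save(p,n+"12.png",s=1)
f=lambda X:np.concatenate([np.array(proj(p,X))-(u,v) for p,u,v in L])
r=least_squares(f,[455,285,140]);print(r.x,r.fun)
E
```

```text
time: 35.65
tcp_pos: [455.7, 286.1, 204.2]
eef_rot: [0.003, 0.758, 0.652, 0.004]
force: [1.1, 0.4, -1.1]
grip_width: 0.796
t 35.65 tcp [455.7 286.1 204.2] x [0.15  0.989 0.003] z [ 0.01   0.001 -1.   ] f [ 1.1  0.4 -1.1] w 0.796 q6 -1.08
scene 365 121 24 27 0.9
wrist 207 208 100 106 0.78
[455.21395921 286.18299749 142.7735372 ] [ 0.18109337  0.0440486  -0.04255905 -0.0121746 ]
```

View pics/wrist12.png

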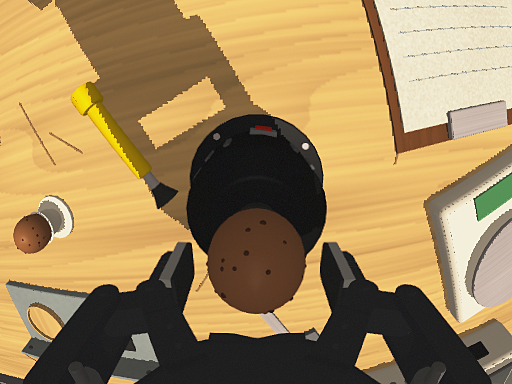

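The large egg is seated and let go at about (455,286,142), and the small egg stands in its stand. Lift, turn back and fetch the bulb.

```bash
python3 -m handwheel '[[-0.6,0,0,-15,0,0,0],[-0.6,0,0,-30,0,0,0],[-0.6,0,0,-35,0,0,0],[-0.6,0,0,0,0,0,7],[-0.6,0,0,0,0,0,7],[-0.6,0,0,0,0,0,7],[-0.6,0,0,0,0,0,7],[-0.6,0,0,0,0,0,7]]'
python3 -m handwheel '[[-0.6,0,0,0,0,0,7],[-0.6,0,0,0,0,0,7],[-0.6,0,0,0,0,0,7],[-0.6,0,0,0,0,0,7],[-0.6,0,0,0,0,0,7],[-0.6,0,0,0,0,0,7],[-0.6,0,0,0,0,0,7],[-0.6,0,0,0,0,0,5]]'
python3 -c "
from h import *
go((507,-303,190),-6.5)"
```

```text
time: 36.52
tcp_pos: [454.7, 285.9, 288.6]
eef_rot: [0.001, 0.922, 0.387, 0.005]
force: [-0.0, 0.5, 0.0]
grip_width: 0.798
time: 37.18
tcp_pos: [454.4, 285.8, 288.7]
eef_rot: [-0.001, 0.996, -0.086, 0.005]
force: [-0.0, 0.1, -0.9]
grip_width: 0.8
t 37.18 tcp [454.4 285.8 288.7] x [ 0.985 -0.172  0.01 ] z [ 0.01   0.002 -1.   ] f [-0.   0.1 -0.9] w 0.8 q6 0.51
tilt fix rx ry [-0.2 -0.6]
to [ 507 -303  244] tool shift [152.8 571.1  44.2] rz(tool) -3.4 yaw -9.9 tilt [ 0.01   0.002 -1.   ]
```

```bash
python3 -m handwheel '[[-0.6,5,18,0,-0.2,-0.6,0],[-0.6,10,36,2,0,0,0],[-0.6,10,38,2,0,0,0],[-0.6,10,38,2,0,0,0],[-0.6,10,38,2,0,0,0],[-0.6,10,38,2,0,0,0],[-0.6,10,38,2,0,0,0],[-0.6,10,38,2,0,0,0]]'
python3 -m handwheel '[[-0.6,10,38,2,0,0,0],[-0.6,10,38,2,0,0,0],[-0.6,10,38,2,0,0,0],[-0.6,10,38,2,0,0,0],[-0.6,10,38,2,0,0,0],[-0.6,10,38,2,0,0,0],[-0.6,8,28,2,0,0,-3],[-0.6,4,14,0,0,0,0]]'
python3 -c "
from h import *
go((507,-303,135),-6.5)"
```

```text
time: 37.85
tcp_pos: [478.4, -10.1, 274.2]
eef_rot: [-0.001, 0.997, -0.083, 0.001]
force: [1.8, -0.3, 0.2]
grip_width: 0.803
time: 38.52
tcp_pos: [502.7, -307.5, 259.1]
eef_rot: [-0.0, 0.998, -0.059, 0.002]
force: [0.5, -0.3, -0.9]
grip_width: 0.801
t 38.52 tcp [ 502.7 -307.5  259.1] x [ 0.993 -0.117  0.004] z [ 0.004  0.    -1.   ] f [ 0.5 -0.3 -0.9] w 0.801 q6 -0.63
tilt fix rx ry [-0.1 -0.2]
to [ 507 -303  189] tool shift [ 3.4 -4.9 70.1] rz(tool) -0.2 yaw -6.7 tilt [ 0.004  0.    -1.   ]
```

```bash
python3 -m handwheel '[[-0.6,3.4,-4.9,20,0,-0.2,0],[-0.6,0,0,25,0,0,0],[-0.6,0,0,25,0,0,0],[-0.6,0,0,15,0,0,0],[-0.6,0,0,0,0,0,0],[-0.6,0,0,0,0,0,0],[-0.6,0,0,0,0,0,0],[-0.6,0,0,0,0,0,0]]'
python3 - <<'E'
from h import *
go((507,-303,76),-6.5)
p=cap("scene")
x,y,w,h=cv2.boundingRect(masks_of("bulb_mid",p)[0]["mask"].astype(np.uint8));print(x,y,w,h,proj(p,(507,-303,86)),proj(p,(507,-303,45)))
E
```

```text
time: 39.18
tcp_pos: [507.2, -309.8, 172.2]
eef_rot: [0.001, 0.998, -0.062, 0.002]
force: [-0.2, 0.8, -0.1]
grip_width: 0.799
t 39.18 tcp [ 507.2 -309.8  172.2] x [ 0.992 -0.124  0.004] z [ 0.004 -0.003 -1.   ] f [-0.2  0.8 -0.1] w 0.799 q6 -0.62
tilt fix rx ry [ 0.2 -0.2]
to [ 507 -303  130] tool shift [-1.3 -6.8 42.2] rz(tool) -0.6 yaw -7.1 tilt [ 0.004 -0.003 -1.   ]
114 173 26 29 (np.float64(118.03185724543343), np.float64(176.08686826295383)) (np.float64(123.85842931936773), np.float64(184.95143482255975))
```

```bash
python3 -m handwheel '[[-0.6,-1,-6.8,0,0,0,0],[-0.6,0,0,10,0,0,0],[-0.6,0,0,10,0,0,0],[-0.6,0,0,0,0,0,0],[-0.6,0,0,0,0,0,0],[-0.6,0,0,0,0,0,0],[-0.6,0,0,0,0,0,0],[-0.6,0,0,0,0,0,0]]'
python3 - <<'E'
from h import *
go((507,-303,76.5),-6.5)
p=cap("wrist");save(p,"w13.png",s=1)
print(proj(p,(507,-303,86)))
E
```

```text
time: 39.95
tcp_pos: [507.6, -302.1, 151.8]
eef_rot: [0.002, 0.998, -0.062, 0.003]
force: [0.8, -0.7, 1.0]
grip_width: 0.798
t 39.95 tcp [ 507.6 -302.1  151.8] x [ 0.992 -0.123  0.007] z [ 0.006 -0.005 -1.   ] f [ 0.8 -0.7  1. ] w 0.798 q6 -0.61
tilt fix rx ry [ 0.3 -0.4]
to [ 507.  -303.   130.5] tool shift [-0.6  0.9 21.3] rz(tool) -0.6 yaw -7.1 tilt [ 0.006 -0.005 -1.   ]
(np.float64(254.19568440893548), np.float64(259.5627499190377))
```

View pics/w13.png

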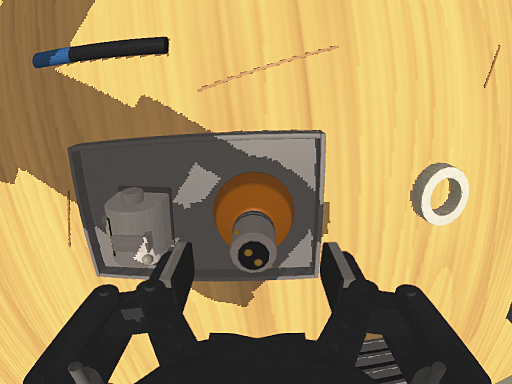

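The cap is at (254,255), as predicted. Grip it.

```bash
python3 -m handwheel '[[-0.6,0,1,10,0.3,-0.4,0],[-0.6,0,0,8,0,0,0],[-0.6,0,0,3,0,0,0],[-0.3,0,0,0,0,0,0],[0.2,0,0,0,0,0,0],[1,0,0,0,0,0,0],[1,0,0,0,0,0,0],[1,0,0,0,0,0,0]]' 40
python3 -m handwheel '[[1,0,0,0,0,0,0],[1,0,0,0,0,0,0],[1,0,0,-5,0,0,0],[1,0,0,-10,0,0,0],[1,0,0,-20,0,0,0],[1,0,0,-25,0,0,0],[1,0,0,-15,0,0,0],[1,0,0,0,0,0,0]]'
python3 -c "
from h import *
go((619.5,-60,147),-7.5)"
```

```text
time: 40.67
tcp_pos: [507.5, -303.5, 128.3]
eef_rot: [-0.001, 0.998, -0.062, -0.0]
force: [0.4, -0.1, -0.7]
grip_width: 0.29
time: 41.33
tcp_pos: [507.3, -303.4, 209.5]
eef_rot: [-0.001, 0.998, -0.062, -0.001]
force: [0.1, -0.6, -0.6]
grip_width: 0.29
t 41.33 tcp [ 507.3 -303.4  209.5] x [ 0.992 -0.123 -0.001] z [-0.001  0.002 -1.   ] f [ 0.1 -0.6 -0.6] w 0.29 q6 -0.62
tilt fix rx ry [-0.1  0.1]
to [619.5 -60.  201. ] tool shift [  81.4 -255.3    8.8] rz(tool) 0.4 yaw -7.1 tilt [-0.001  0.002 -1.   ]
```

```bash
python3 -m handwheel '[[1,5,-16,0,0,0,0],[1,10,-32,0,0,0,0],[1,12,-38,0,0,0,0],[1,12,-38,0,0,0,0],[1,12,-38,0,0,0,0],[1,12,-38,0,0,0,0],[1,10,-32,0,0,0,0],[1,7,-20,0,0,0,0]]'
python3 -m handwheel '[[1,0,0,0,0,0,0],[1,0,0,0,0,0,0],[1,0,0,0,0,0,0],[1,0,0,0,0,0,0],[1,0,0,0,0,0,0],[1,0,0,0,0,0,0],[1,0,0,0,0,0,0],[1,0,0,0,0,0,0]]'
python3 - <<'E'
from h import *
go((619.5,-60,110),-7.5)
for n in("wrist","top"):
  p=cap(n)
  for t,z in(("bulb_rest",20),("counter_pad",16)):
    m=masks_of(t,p)
    if m:
      k=max(cv2.findContours(m[0]["mask"].astype(np.uint8),0,2)[0],key=cv2.contourArea);r=cv2.minAreaRect(k)
      print(n,t,m[0]["score"],onz(p,*r[0],z)[:2],[onz(p,*c,z)[:2].round(0).tolist() for c in cv2.boxPoints(r)])
  if n=="wrist": save(p,"w14.png",s=1.5)
E
```

```text
time: 42.0
tcp_pos: [620.4, -58.2, 209.4]
eef_rot: [0.001, 0.998, -0.067, 0.0]
force: [-0.4, 0.0, -1.1]
grip_width: 0.288
time: 42.67
tcp_pos: [619.8, -57.6, 207.8]
eef_rot: [0.0, 0.998, -0.066, -0.001]
force: [-0.2, -0.2, -1.9]
grip_width: 0.291
t 42.67 tcp [619.8 -57.6 207.8] x [ 0.991 -0.132 -0.002] z [-0.002 -0.001 -1.   ] f [-0.2 -0.2 -1.9] w 0.291 q6 -0.15
tilt fix rx ry [0.1 0.1]
to [619.5 -60.  164. ] tool shift [ 0.1  2.4 43.8] rz(tool) -0.1 yaw -7.6 tilt [-0.002 -0.001 -1.   ]
wrist bulb_rest 0.87 [621.94370463 -43.22781035] [[583.0, -60.0], [592.0, -17.0], [659.0, -27.0], [654.0, -71.0]]
wrist counter_pad 0.89 [634.99347028  54.55921192] [[610.0, 92.0], [668.0, 84.0], [660.0, 19.0], [602.0, 27.0]]
top counter_pad 0.79 [633.96849184  71.35790618] [[608.0, 93.0], [666.0, 85.0], [660.0, 49.0], [602.0, 58.0]]
```

```bash
python3 -m handwheel '[[1,0,1.4,10,0,0,0],[1,0,0,15,0,0,0],[1,0,0,15,0,0,0],[1,0,0,10,0,0,0],[1,0,0,6,0,0,0],[1,0,0,0,0,0,0],[1,0,0,0,0,0,0],[1,0,0,0,0,0,0]]'
python3 -c "
from h import *
go((620,-59,87),-7.5)"
```

```text
time: 43.63
tcp_pos: [619.6, -58.3, 147.2]
eef_rot: [0.0, 0.998, -0.065, -0.001]
force: [0.5, 0.0, 0.3]
grip_width: 0.287
t 43.63 tcp [619.6 -58.3 147.2] x [ 0.991 -0.13  -0.002] z [-0.002 -0.001 -1.   ] f [0.5 0.  0.3] w 0.287 q6 -0.15
tilt fix rx ry [0.1 0.1]
to [620 -59 141] tool shift [0.4 0.6 6.2] rz(tool) 0.0 yaw -7.5 tilt [-0.002 -0.001 -1.   ]
```

```bash
python3 -m handwheel '[[1,0,0.6,3,0,0,0],[1,0,0,2,0,0,0],[1,0,0,1.5,0,0,0],[1,0,0,0,0,0,0],[0.2,0,0,0,0,0,0],[-0.2,0,0,0,0,0,0],[-0.5,0,0,0,0,0,0],[-0.5,0,0,0,0,0,0]]'
python3 -c "
from h import *
st()"
python3 -m handwheel '[[-0.5,0,0,-20,0,0,0],[-0.5,0,0,-35,0,0,0],[-0.5,0,0,-35,0,0,0],[-0.5,0,0,0,0,0,0],[-0.5,0,0,0,0,0,0],[-0.5,0,0,0,0,0,0],[-0.5,0,0,0,0,0,0],[-0.5,0,0,0,0,0,0]]'
python3 -c "
from h import *
go((416.5,-299,150),-6.5)
p=cap('top')
for b in boxes_of('bulb_mid',p)[:1]+boxes_of('counter_mid',p)[:1]: print(b['position'],b['score'])"
```

```text
time: 44.3
tcp_pos: [620.6, -59.3, 142.8]
eef_rot: [0.001, 0.998, -0.065, 0.002]
force: [0.1, 0.1, -0.3]
grip_width: 0.748
t 44.3 tcp [620.6 -59.3 142.8] x [ 0.991 -0.13   0.004] z [ 0.003 -0.002 -1.   ] f [ 0.1  0.1 -0.3] w 0.748 q6 -0.15
time: 44.97
tcp_pos: [619.7, -58.9, 235.0]
eef_rot: [0.001, 0.998, -0.065, 0.0]
force: [0.7, -0.3, 0.4]
grip_width: 0.751
t 44.97 tcp [619.7 -58.9 235. ] x [ 0.991 -0.13   0.001] z [ 0.    -0.001 -1.   ] f [ 0.7 -0.3  0.4] w 0.751 q6 -0.15
tilt fix rx ry [ 0.1 -0. ]
to [ 416.5 -299.   204. ] tool shift [-170.2  264.5   31.2] rz(tool) -1.0 yaw -7.5 tilt [ 0.    -0.001 -1.   ]
[414.9, -295.8, 53.0] 0.62
```

```bash
python3 -m handwheel '[[-0.5,-10,15,0,0,0,0],[-0.5,-19,30,0,0,0,0],[-0.5,-20,32,0,0,0,0],[-0.5,-20,32,0,0,0,0],[-0.5,-20,32,0,0,0,0],[-0.5,-20,32,0,0,0,0],[-0.5,-20,32,0,0,0,0],[-0.5,-20,30,5,0,0,-1]]'
python3 -m handwheel '[[-0.5,-14,20,10,0,0,0],[-0.5,-6,9,10,0,0,0],[-0.5,0,0,0,0,0,0],[-0.5,0,0,0,0,0,0],[-0.5,0,0,0,0,0,0],[-0.5,0,0,0,0,0,0],[-0.5,0,0,0,0,0,0],[-0.5,0,0,0,0,0,0]]'
python3 -c "
from h import *
go((416.5,-299,75),-6.5)"
```

```text
time: 45.78
tcp_pos: [437.8, -275.4, 226.5]
eef_rot: [-0.0, 0.999, -0.051, -0.001]
force: [0.7, -0.7, 0.1]
grip_width: 0.753
time: 46.45
tcp_pos: [411.5, -306.0, 205.7]
eef_rot: [-0.001, 0.999, -0.053, -0.001]
force: [-0.2, 0.3, 0.1]
grip_width: 0.748
t 46.45 tcp [ 411.5 -306.   205.7] x [ 0.994 -0.106 -0.003] z [-0.003  0.001 -1.   ] f [-0.2  0.3  0.1] w 0.748 q6 -0.76
tilt fix rx ry [-0.1  0.2]
to [ 416.5 -299.   129. ] tool shift [ 4.4 -7.5 76.7] rz(tool) 0.4 yaw -6.1 tilt [-0.003  0.001 -1.   ]
```

```bash
python3 -m handwheel '[[-0.5,4.4,-7.5,0,0,0,0.4],[-0.5,0,0,20,0,0,0],[-0.5,0,0,25,0,0,0],[-0.5,0,0,25,0,0,0],[-0.5,0,0,0,0,0,0],[-0.5,0,0,0,0,0,0],[-0.5,0,0,0,0,0,0],[-0.5,0,0,0,0,0,0]]'
python3 -c "
from h import *
go((416.5,-299,28.5),-6.5)"
```

```text
time: 47.12
tcp_pos: [422.0, -294.9, 138.3]
eef_rot: [0.002, 0.998, -0.055, 0.002]
force: [-0.1, 0.9, -0.8]
grip_width: 0.75
t 47.12 tcp [ 422.  -294.9  138.3] x [ 0.994 -0.109  0.004] z [ 0.003 -0.004 -1.   ] f [-0.1  0.9 -0.8] w 0.75 q6 -0.73
tilt fix rx ry [ 0.2 -0.2]
to [ 416.5 -299.    82.5] tool shift [-5.2  4.5 55.8] rz(tool) 0.2 yaw -6.3 tilt [ 0.003 -0.004 -1.   ]
```

```bash
python3 -m handwheel '[[-0.5,-5,4.5,0,0.2,-0.2,0],[-0.5,0,0,15,0,0,0],[-0.5,0,0,15,0,0,0],[-0.5,0,0,5,0,0,0],[-0.5,0,0,0,0,0,0],[-0.5,0,0,0,0,0,0],[-0.5,0,0,0,0,0,0],[-0.5,0,0,0,0,0,0]]'
python3 -c "
from h import *
go((416.5,-299,28.5),-6.5)"
```

```text
time: 47.78
tcp_pos: [417.2, -302.5, 110.1]
eef_rot: [0.005, 0.998, -0.055, 0.005]
force: [-0.5, -0.7, 0.2]
grip_width: 0.751
t 47.78 tcp [ 417.2 -302.5  110.1] x [ 0.994 -0.11   0.01 ] z [ 0.009 -0.01  -1.   ] f [-0.5 -0.7  0.2] w 0.751 q6 -0.75
tilt fix rx ry [ 0.5 -0.6]
to [ 416.5 -299.    82.5] tool shift [-1.3 -3.6 27.5] rz(tool) 0.2 yaw -6.3 tilt [ 0.009 -0.01  -1.   ]
```

```bash
python3 -m handwheel '[[-0.5,-1,-3.2,9,0.5,-0.6,0],[-0.5,0,0,9,0,0,0],[-0.5,0,0,9,0,0,0],[-0.5,0,0,0,0,0,0],[-0.2,0,0,0,0,0,0],[0.2,0,0,0,0,0,0],[1,0,0,0,0,0,0],[1,0,0,0,0,0,0]]' 40
python3 -c "
from h import *
st()"
python3 -m handwheel '[[1,0,0,0,0,0,0],[1,0,0,0,0,0,0],[1,0,0,-5,0,0,0],[1,0,0,-15,0,0,0],[1,0,0,-30,0,0,0],[1,0,0,-38,0,0,0],[1,0,0,-38,0,0,0],[1,0,0,-20,0,0,0]]'
python3 -c "
from h import *
go((635.5,58,150),-7.5)"
```

```text
time: 48.45
tcp_pos: [416.8, -299.0, 81.0]
eef_rot: [0.0, 0.998, -0.055, -0.001]
force: [-0.7, 0.8, -2.9]
grip_width: 0.509
t 48.45 tcp [ 416.8 -299.    81. ] x [ 0.994 -0.109 -0.001] z [-0.001 -0.    -1.   ] f [-0.7  0.8 -2.9] w 0.509 q6 -0.74
time: 49.12
tcp_pos: [415.6, -297.6, 229.4]
eef_rot: [-0.005, 0.998, -0.055, -0.005]
force: [0.5, -0.2, -1.3]
grip_width: 0.511
t 49.12 tcp [ 415.6 -297.6  229.4] x [ 0.994 -0.11  -0.011] z [-0.01  0.01 -1.  ] f [ 0.5 -0.2 -1.3] w 0.511 q6 -0.74
tilt fix rx ry [-0.5  0.6]
to [635.5  58.  204. ] tool shift [ 179.9 -377.3   26.8] rz(tool) 1.2 yaw -6.3 tilt [-0.01  0.01 -1.  ]
```

```bash
python3 -m handwheel '[[1,8,-17,0,-0.5,0.6,0],[1,14,-30,0,0,0,0],[1,17,-36,0,0,0,0],[1,17,-36,0,0,0,0],[1,17,-36,0,0,0,0],[1,17,-36,0,0,0,0],[1,17,-36,0,0,0,0],[1,17,-36,0,0,0,0]]'
python3 -m handwheel '[[1,17,-36,0,0,0,0],[1,15,-32,0,0,0,0],[1,12,-24,0,0,0,1],[1,5,-10,0,0,0,0],[1,0,0,0,0,0,0],[1,0,0,0,0,0,0],[1,0,0,0,0,0,0],[1,0,0,0,0,0,0]]'
python3 - <<'E'
from h import *
go((635.5,58,80),-7.5)
for n in("top","scene"):
  p=cap(n)
  for b in boxes_of("bulb_mid",p)[:1]: print(n,b["position"],b["score"])
E
```

```text
time: 49.78
tcp_pos: [571.7, -46.7, 238.7]
eef_rot: [0.006, 0.998, -0.061, 0.006]
force: [-0.1, -1.5, -1.8]
grip_width: 0.509
time: 50.45
tcp_pos: [635.0, 61.3, 238.5]
eef_rot: [0.005, 0.998, -0.066, 0.005]
force: [0.1, -0.0, -1.6]
grip_width: 0.509
t 50.45 tcp [635.   61.3 238.5] x [ 0.991 -0.131  0.01 ] z [ 0.009 -0.011 -1.   ] f [ 0.1 -0.  -1.6] w 0.509 q6 0.05
tilt fix rx ry [ 0.6 -0.6]
to [635.5  58.  134. ] tool shift [ -0.2   2.2 104.5] rz(tool) -0.1 yaw -7.6 tilt [ 0.009 -0.011 -1.   ]
top [609.9, -54.8, 57.6] 0.8
scene [464.2, -307.7, 6.2] 0.65
```

```bash
python3 -m handwheel '[[1,0,0,0,0.6,-0.6,0],[1,0,2.5,25,0,0,0],[1,0,0,30,0,0,0],[1,0,0,30,0,0,0],[1,0,0,25,0,0,0],[1,0,0,10,0,0,0],[1,0,0,0,0,0,0],[1,0,0,0,0,0,0]]'
python3 -c "
from h import *
go((635,58.3,40),-7.5)"
```

```text
time: 51.32
tcp_pos: [636.4, 56.0, 117.9]
eef_rot: [-0.002, 0.998, -0.068, 0.002]
force: [0.8, 0.1, -1.6]
grip_width: 0.507
t 51.32 tcp [636.4  56.  117.9] x [ 0.991 -0.136  0.004] z [ 0.005  0.004 -1.   ] f [ 0.8  0.1 -1.6] w 0.507 q6 0.04
tilt fix rx ry [-0.3 -0.2]
to [635.   58.3  94. ] tool shift [-1.8 -2.  23.9] rz(tool) -0.3 yaw -7.8 tilt [ 0.005  0.004 -1.   ]
```

```bash
python3 -m handwheel '[[1,-1.5,-1.5,5,-0.3,-0.2,0],[1,0,0,7,0,0,0],[1,0,0,6,0,0,0],[1,0,0,3,0,0,0],[1,0,0,2,0,0,0],[1,0,0,0,0,0,0],[1,0,0,0,0,0,0],[1,0,0,0,0,0,0]]'
python3 -c "
from h import *
go((635,58.3,39.5),-7.5)"
```

```text
time: 51.98
tcp_pos: [637.3, 57.7, 98.5]
eef_rot: [0.001, 0.998, -0.068, 0.005]
force: [0.7, 0.2, -2.2]
grip_width: 0.512
t 51.98 tcp [637.3  57.7  98.5] x [ 0.991 -0.136  0.01 ] z [ 0.009 -0.002 -1.   ] f [ 0.7  0.2 -2.2] w 0.512 q6 0.04
tilt fix rx ry [ 0.  -0.5]
to [635.   58.3  93.5] tool shift [-2.4 -0.2  5. ] rz(tool) -0.3 yaw -7.8 tilt [ 0.009 -0.002 -1.   ]
```

```bash
python3 -m handwheel '[[1,-2,0,2,0,-0.5,0],[1,0,0,2,0,0,0],[1,0,0,1.5,0,0,0],[1,0,0,0,0,0,0],[1,0,0,0,0,0,0],[0,0,0,0,0,0,0],[-0.4,0,0,0,0,0,0],[-0.4,0,0,0,0,0,0]]'
python3 -c "
from h import *
st()"
python3 -m handwheel '[[-0.4,0,0,0,0,0,0],[-0.4,0,0,-10,0,0,0],[-0.4,0,0,-20,0,0,0],[-0.4,0,0,-35,0,0,0],[-0.4,0,0,-40,0,0,0],[-0.4,0,0,-40,0,0,0],[-0.4,0,0,-20,0,0,0],[-0.4,0,0,0,0,0,0]]'
python3 -m handwheel '[[-0.4,-20,0,0,0,0,0],[-0.4,-35,0,-5,0,0,0],[-0.4,-40,0,-5,0,0,0],[-0.4,-40,0,-5,0,0,0],[-0.4,-20,0,-5,0,0,0],[-0.4,0,0,0,0,0,0],[-0.4,0,0,0,0,0,0],[-0.4,0,0,0,0,0,0]]'
python3 - <<'E'
from h import *
st();p=cap("scene")
a=cv2.resize(p["img"][70:270,190:440],None,fx=3,fy=3)
for X in [(635,55.5,40),(635,55.5,16),(620,-59.5,98),(620,-59.5,57),(461,45.5,47),(455.5,285.5,140)]:
    u,v=proj(p,X);cv2.circle(a,(int((u-190)*3),int((v-70)*3)),3,(0,255,0),-1)
cv2.imwrite("pics/s15.png",a[:,:,::-1])
for t in("bulb_mid","counter_mid","large_egg_mid","small_egg_mid"):
    for b in boxes_of(t,p)[:1]: print(t,np.round(b["position"]),b["score"])
p=cap("wrist")
for t,z in(("counter_mid",40),("counter_pad",16)):
    m=masks_of(t,p)
    if m:
      r=cv2.minAreaRect(max(cv2.findContours(m[0]["mask"].astype(np.uint8),0,2)[0],key=cv2.contourArea));print(t,m[0]["score"],onz(p,*r[0],z)[:2],r[2])
E
```

```text
time: 52.65
tcp_pos: [635.6, 57.9, 93.5]
eef_rot: [0.0, 0.998, -0.068, 0.001]
force: [-0.1, 0.3, 0.4]
grip_width: 0.702
t 52.65 tcp [635.6  57.9  93.5] x [ 0.991 -0.136  0.002] z [ 0.002 -0.001 -1.   ] f [-0.1  0.3  0.4] w 0.702 q6 0.04
time: 53.32
tcp_pos: [634.6, 58.1, 270.1]
eef_rot: [0.0, 0.998, -0.068, 0.001]
force: [0.2, 0.4, 0.3]
grip_width: 0.699
time: 53.98
tcp_pos: [472.9, 79.8, 291.1]
eef_rot: [0.0, 0.998, -0.068, 0.003]
force: [-0.3, 0.6, 0.5]
grip_width: 0.697
t 53.98 tcp [472.9  79.8 291.1] x [ 0.991 -0.137  0.007] z [ 0.007 -0.001 -1.   ] f [-0.3  0.6  0.5] w 0.697 q6 0.06
bulb_mid [630. -55.  56.] 0.9
counter_mid [646.  54.  56.] 0.56
large_egg_mid [469. 277. 158.] 0.96
small_egg_mid [645.  -2.  11.] 0.69
counter_mid 0.57 [634.52268077  56.57737347] 8.13010311126709
counter_pad 0.87 [633.06474838  57.96355964] 2.602562189102173
```

View pics/s15.png

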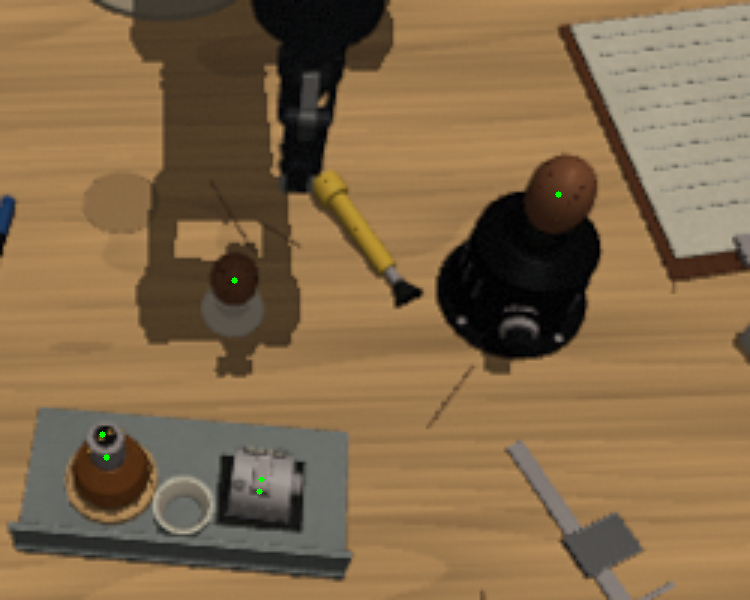

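Run:
```python
from h import *
def mk(im,n): 
    hsv=cv2.cvtColor(im,cv2.COLOR_BGR2HSV)
    return hsv
for n in("top","scene"):
    p=cap(n);new=p["img"][:,:,::-1];old=cv2.imread("pics/%s0.png"%n);old=cv2.resize(old,(512,384),interpolation=cv2.INTER_AREA)
    for X,t in(((635,56,40),"counter"),((620,-59.5,60),"bulb")):
        u,v=map(int,proj(p,X));T=new[v-16:v+16,u-16:u+16];S=old[v-26:v+26,u-26:u+26]
        r=cv2.matchTemplate(S,T,cv2.TM_CCOEFF_NORMED);_,s,_,l=cv2.minMaxLoc(r);print(n,t,"old-new px",l[0]-10,l[1]-10,round(s,3))
    for b in masks_of("counter_mid",p)[:1]:
        r=cv2.minAreaRect(max(cv2.findContours(b["mask"].astype(np.uint8),0,2)[0],key=cv2.contourArea));print(n,"ctr",onz(p,*r[0],45)[:2].round(1),np.round(r[0]),b["score"])
    for b in boxes_of("small_egg_mid",p)[:2]: print(n,"small",np.round(b["position"]),round(b["score"],2))
```

```text
top counter old-new px 0 0 0.949
top bulb old-new px 1 0 0.825
top ctr [631.7  56.6] [243. 164.] 0.78
scene counter old-new px 0 0 0.936
scene bulb old-new px -1 0 0.947
scene ctr [458.2  43.6] [267. 163.] 0.68
scene small [473.  41.  63.] 0.81
scene small [ 463. -304.    6.] 0.67
```

```bash
python3 -c "
from h import *
st();print(order.sign_off())"
```

```text
t 54.68 tcp [472.7  79.8 290.9] x [ 0.991 -0.137  0.006] z [ 0.006 -0.001 -1.   ] f [0.1 0.1 0.5] w 0.702 q6 0.06
the job is handed in; nothing more can be done
None
```

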